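# Pin a filter cartridge into the slide fixture

### The arm

A 6-joint arm with a two-finger parallel gripper is mounted at the origin on the work surface; the furniture and walls round the work are solid. World frame = base frame: x ahead of the robot, y to its left, z up, the work surface at z = 0. Lengths are in m, angles in degrees, forces in N, time in s.
With the tool pointing down it reaches from about 0.25 to 0.725 m from the base axis. Payload 9.7 kg.
Tool frame: the origin (TCP) lies on the centre line of the jaws, within the pads' length; the fingertips stand tip_reach ahead of it and the grasp point (between the pads) lies 2 mm behind it (tip_reach is the distance from the TCP to the fingertips, in m); z points along the fingers, y is the direction in which the jaws open and shut (so a half turn about z gives the same grasp; the last joint's range is limited). The gripper opens to 85 mm and grips with 20 to 120 N. Pads are 22 mm wide; open, the fingers measure 114 mm over their backs; the gripper's body (76 mm by 85 mm) begins 54 mm behind the grasp point. The pads swing forward as they close: fully open they stand 13 mm farther back than shut.
Start: joints at [65.031, 4.979, 10.078, 95.1, 0, 90], TCP at [0.232, 0.499, 0.248] pointing down, gripper open.
Joint ranges: [-179.16, 179.16], [-48.56, 103.87], [-65.8, 70.77], [-126.05, 130.52], [-82.76, 87.17], [-180, 180]. Speed limits (degrees/s): [127.2, 127.2, 147.25, 180, 180, 180].

### API

Orientations are given as [roll, pitch, yaw] about the fixed x, y, z axes, in that order (R = Rz(yaw) Ry(pitch) Rx(roll)).
In Python, from workcell import get_obs, camera, calibration, job_done, tip_reach gives the robot as it stands.
- The arm moves only by the tool apply_moves, never from a script. Its argument "rows" is a list of rows, each a list of 7 numbers: the shift along the world's x, y, z in mm, then the turn, a rotation vector about the world's x, y, z in degrees, then the closure, from 0 (fully open) to 1 (shut). A call has 1 to 20 rows; each row shifts and turns the commanded pose from where the row before left it; what a row does not reach is not made up. A row lasts 1/8 s, in which the tool goes at most 62.5 mm and 10.7 degrees, less where a joint would pass 70% of its speed; a pose out of reach is approached as far as the arm can. A call with a gripper value outside its range is refused whole. The fingers move at their own pace and stop on an object; "grip_force" is the grip in N (left out, the last holds). Time passes only in rows, so rows that do not move let the fingers close. It gives the time, the measured TCP pose, the force and the opening at its end, in the units of the state.
- get_obs(): the state, without advancing time (a new reading comes with each control period).
- camera(name): name is "side" or "top"; returns the picture (420x560x3 uint8, red, green, blue); there is no depth.
- calibration(name): a dict with "intrinsics" (3x3 intrinsics, pixels), "T" (4x4, takes a point from camera to world coordinates). Camera axes: x right, y down, z forward; pixel columns grow to the right and rows downward; lengths in m; the calibration is good to about 2 mm. A picture is of the moment at which its call begins. calibration takes no time and is no camera call.
- job_done(): hands the job in, once; it reports no verdict.
The state is a dict: "time": time; "q": joint angles; "qd": joint speeds; "joint_efforts": joint torques, N m; "ee_pos": TCP position; "tcp_rot": TCP orientation; "wrist_force": force on the tool from outside, world axes, zero at the start; "torque": the same for the moment, N m; "opening": finger opening in m.
Only numpy, scipy, OpenCV 4.12 (cv2) and the standard library are available. Lean on these libraries where they do the work, as an engineer would, in place of code of your own. Each camera call takes 0.05 s, during which the arm holds its last target.

### The job

Clamp the filter cartridge that stands on the bench in the slide fixture: pull out the fixture's leaning spring pin, turn it a quarter turn so that it rests in its notch and stays out by itself, and let go of it. Stand the cartridge upright on the fixture's bed in the V of the fixed jaw, slide the carriage up until its jaw meets the cartridge, then turn the pin back so that it springs fully home in the slot there and locks the carriage. Leave the bottles, the tin and the blue ring where they stand, and let go of everything at the end.

Things in the scene. Friction and masses are not known exactly. Their poses are not given: they have to be found in the camera images.
- fixture: Slide fixture fixed to the bench: grey base plate 145 x 235 mm, aluminium bed and jaws. Origin on the bench top, z up; +y: the way the carriage slides towards the fixed jaw; -x: the side to which the spring pin leans. Bed top at z = 40 mm (x -30 to 58 mm). Along the bed's -x edge a sloped face has 5 slots 18 mm apart for the pin; the pin's axis meets it at x = -47, z = 30 mm.
- seat (a point): point on the bed under a cartridge seated in the V jaw, at fixture x = 15, y = 75.5, z = 40 mm; axes as the fixture's. The V (sides at 45 degrees, 40 mm high) is on the +y side and opens to -y. Set the cartridge down with the fingers on its -x and +x sides, which are clear, some 15 mm short of this (towards -y); the carriage then pushes it into the V, which centres it.
- carriage (a joint): slide of the carriage along fixture +y, m: 0 at the start, pinned in the first slot (+-1 mm play); slots at 0, 0.018, 0.036, 0.054, 0.072. The carriage's flat jaw face is at fixture y = this value, its top 81 mm above the bench; it meets a seated cartridge at 0.055, so the slot at 0.054 is the last one reachable and the right one. Rubs with 2.5 N and stays where left.
- slide_tab (a point): point in the carriage's upright black tab, the handle for sliding it: 12 mm thick along the slide (fixture y), 26 mm wide along fixture x; it stands 42 mm free, its top 98 mm above the bench, this point 12 mm below the top. 40 mm free towards the carriage jaw. Axes as the fixture's.
- pin_grip (a point): point on the pin's axis in its black bar grip, 10 mm below the outer end. Own z: outward along the axis, 30 degrees from vertical towards fixture -x; own y: along the bar's 36 mm length; own x: across its 12 mm thickness (close the fingers along x). The bar is 30 mm deep (20 mm below this point); under it 13 mm of shaft, then a collar 26 mm across. Moves with carriage, pin and turn.
- pin (a joint): travel of the pin outward along its axis, m: 0 home in a slot, 0.019 fully out (stop). A spring draws it in with 4.5 N at 0, 11 N at 0.016. It must be beyond 0.0145 before it can be turned; parked in the rest notch it stays at about 0.012, its tip then 2 mm clear of the slots.
- pin_turn (a joint): turn of the pin's grip about its outward axis, rad, counterclockwise seen from outside: 0 with the bar along the slide (only there does the pin go in; once home it turns only +-0.2); 1.57 in the rest notch, 2.5 mm deep and about +-0.2 wide: pull about 4 mm to leave it. Stops at -0.15 and 1.72.
- cartridge_mid (a point): centre of the filter cartridge, half-way up: cream cup-like upright cylinder, 41 mm in diameter (45 mm over its black ring near the top), 72 mm high, 45 g, standing on the bench between the tin and the blue ring.
- tin_mid (a point): centre of the flat grey tin of black O-rings, 68 mm in diameter, 22 mm high; stands close beside the cartridge; leave it.
- blue_ring_mid (a point): centre of the blue plastic ring, 64 mm in diameter, 28 mm high; stands close on the cartridge's other side; leave it.
- near_bottle_mid (a point): centre of the blue bottle beside the cartridge, 63 mm in diameter, 175 mm high; leave it standing.
- far_bottle_mid (a point): centre of the blue bottle behind the fixture (on its +x side), 63 mm in diameter, 175 mm high; leave it standing.
Mind the look-alikes: they are no part of the job. What is shaped like the part that bears cartridge_mid but green or pink is not meant.

How it is judged:
By the outcome, as a careful person would: the job done as asked, in the order asked, and still so for the second after the job is handed in, with the robot touching nothing.
It also fails if it takes over 72 s, if anything falls off the work surface, if the arm or the gripper's body presses on something with over 40 N, if the wrist force passes 120 N, or if a joint passes its speed limit or range.

## Working session

There is one attempt and no reset: what is moved stays moved. The work goes in short steps, Python scripts to look and compute and a tool call to move; the robot and the scene stay as the last step left them, time stands still between calls to the robot, and variables do not carry over. Pictures are saved under pics/ and viewed, and the job is handed in when it is done.

Besides the shell and the picture viewer there is one more tool, called after ">>>" as name(argument=value, ...) on one line, values as JSON. apply_moves: Moves the arm, as the interface text tells. Its arguments: {"type":"object","properties":{"rows":{"type":"array","items":{"type":"array","items":{"type":"number"}}},"grip_force":{"type":"number"}},"required":["rows"]}

```bash
ls; mkdir -p pics; python3 - <<'E'
from workcell import *
import cv2
print(get_obs(), tip_reach if not callable(tip_reach) else tip_reach())
for n in("side","top"):
    cv2.imwrite(f"pics/{n}0.png",camera(n)[:,:,::-1]); c=calibration(n); print(n,c)
E
```

```text
pics
{'time': 0.0, 'q': array([ 6.50311086e+01,  5.01073577e+00,  1.00319412e+01,  9.50992815e+01,
       -4.64519545e-04,  8.99995296e+01]), 'qd': array([ 1.89306925e-02, -1.82423301e-02, -3.42045074e-05,  9.99365919e-02,
        3.13085590e-02, -5.48569554e-03]), 'joint_efforts': array([-1.10361594e-03, -5.20392430e+01,  4.64802933e+01,  1.61680696e-02,
       -7.55858582e-05, -1.37618770e-05]), 'ee_pos': array([0.23207852, 0.49839516, 0.24756405]), 'tcp_rot': array([-1.79921924e+02,  4.63878125e-04,  1.55031580e+02]), 'wrist_force': array([ 0.40459685, -0.21685007, -0.97215898]), 'torque': array([ 0.01722881,  0.00169832, -0.04046564]), 'opening': 0.08493709831196179} 0.017
side {'intrinsics': array([[406.20483031,   0.        , 283.91930862],
       [  0.        , 406.20483031, 214.26490374],
       [  0.        ,   0.        ,   1.        ]]), 'T': array([[ 0.89219263, -0.23343137,  0.38665501,  0.06567968],
       [-0.45165233, -0.45813248,  0.76558788, -1.02334835],
       [-0.00157301, -0.8576855 , -0.51417225,  0.70143564],
       [ 0.        ,  0.        ,  0.        ,  1.        ]])}
top {'intrinsics': array([[410.83410219,   0.        , 283.37960387],
       [  0.        , 410.83410219, 204.68191215],
       [  0.        ,   0.        ,   1.        ]]), 'T': array([[-0.01236248, -0.99389306,  0.10965287,  0.3971297 ],
       [-0.99985672,  0.01355525,  0.01013893, -0.11807541],
       [-0.01156338, -0.10951182, -0.99391823,  1.07279324],
       [ 0.        ,  0.        ,  0.        ,  1.        ]])}
```

View pics/side0.png

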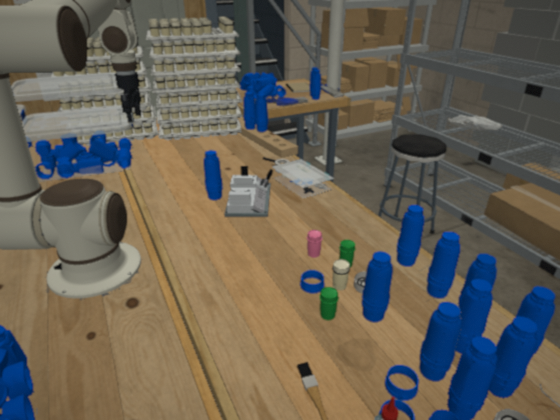

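View pics/top0.png

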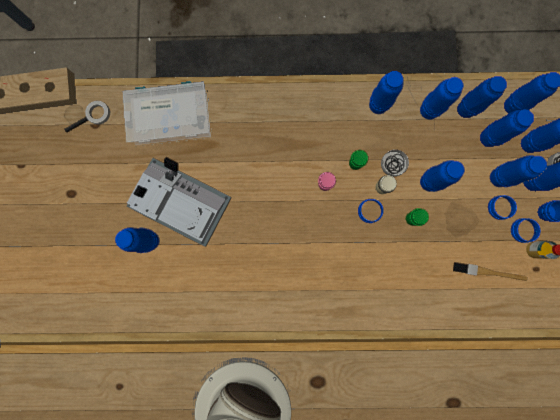

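```bash
python3 - <<'E'
import cv2,numpy as np
t=cv2.imread("pics/top0.png"); s=cv2.imread("pics/side0.png")
cv2.imwrite("pics/a.png",cv2.resize(t[140:260,105:245],None,fx=5,fy=5,interpolation=cv2.INTER_CUBIC))
cv2.imwrite("pics/b.png",cv2.resize(t[130:240,310:470],None,fx=5,fy=5,interpolation=cv2.INTER_CUBIC))
cv2.imwrite("pics/c.png",cv2.resize(s[140:230,190:300],None,fx=6,fy=6,interpolation=cv2.INTER_CUBIC))
cv2.imwrite("pics/d.png",cv2.resize(s[220:330,290:400],None,fx=5,fy=5,interpolation=cv2.INTER_CUBIC))
E
```

```text
(no output)
```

View pics/a.png

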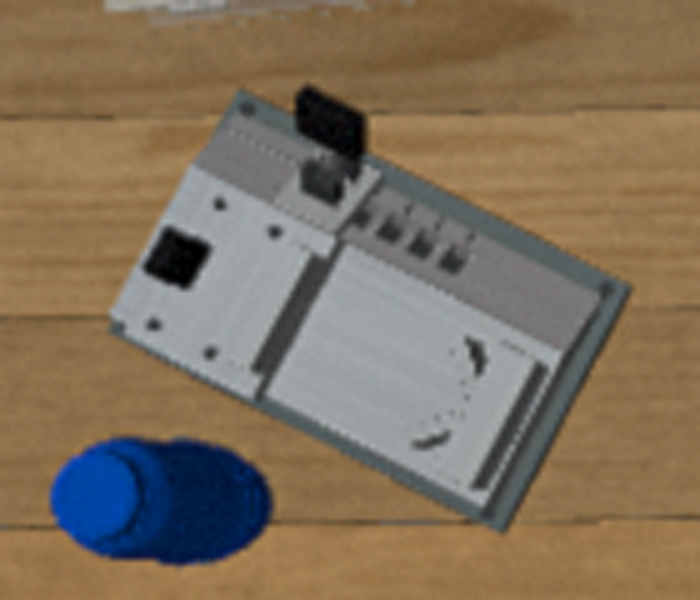

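View pics/b.png

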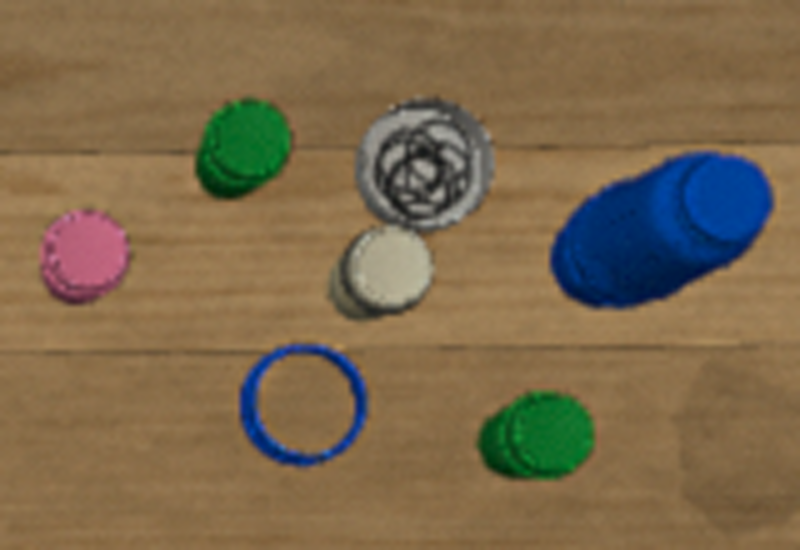

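View pics/c.png

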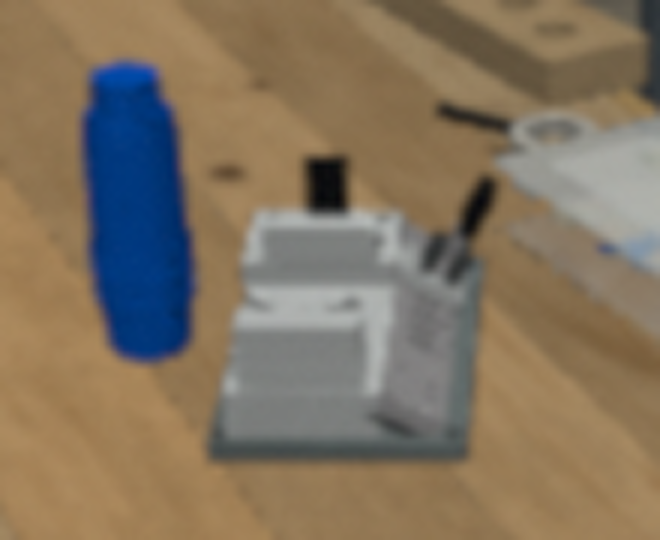

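View pics/d.png

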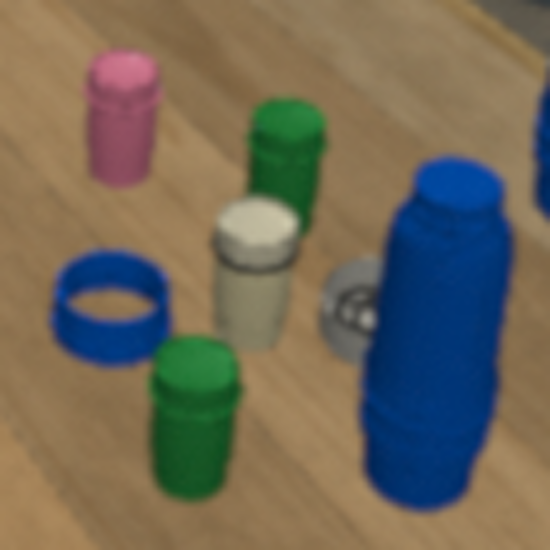

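```bash
cat > h.py <<'E'
import numpy as np,cv2
from workcell import *
def ray(n,u,v):
    c=calibration(n);d=np.linalg.inv(c["intrinsics"])@[u,v,1];T=c["T"];return T[:3,3],T[:3,:3]@d
def onz(n,u,v,z):
    o,d=ray(n,u,v);return o+d*(z-o[2])/d[2]
def proj(n,p):
    c=calibration(n);q=np.linalg.inv(c["T"])@np.r_[p,1];k=c["intrinsics"]@q[:3];return k[:2]/k[2]
def tri(a,b):
    A=[];B=[]
    for n,(u,v) in(("top",a),("side",b)):
        o,d=ray(n,u,v);d=d/np.linalg.norm(d);P=np.eye(3)-np.outer(d,d);A.append(P);B.append(P@o)
    p=np.linalg.lstsq(np.vstack(A),np.hstack(B),rcond=None)[0]
    return p,[np.round(proj("top",p)-a,2),np.round(proj("side",p)-b,2)]
E
cat > m.py <<'E'
from h import *
np.set_printoptions(precision=4,suppress=True)
A=lambda u,v:(u/5+105-.4,v/5+140-.4)
C=lambda u,v:(u/6+190-.42,v/6+140-.42)
# plate edges at z~0.01
for nm,uv,z in [("plate -x-y",(240,92),.01),("plate -x+y",(630,287),.01),("plate +x+y",(503,530),.01),("plate +x-y",(112,325),.01),
  ("bededge a",(345,238),.04),("bededge b",(560,347),.04),("jawtop -x",(318,255),.081),("jawtop +x",(255,370),.081),("jawbot +x",(268,395),.04),("tab c",(178,258),.098)]:
    print(nm,onz("top",*A(*uv),z))
print("pin top centre?",tri(A(332,122),C(486,190)))
t=cv2.imread("pics/top0.png").astype(int); 
m=(t.max(2)<45).astype(np.uint8); n,l,st,ce=cv2.connectedComponentsWithStats(m[140:260,105:245])
for i in range(1,n):
    if st[i,4]>15: print("top",st[i],ce[i]+[105,140])
t=cv2.imread("pics/side0.png").astype(int); 
m=(t.max(2)<45).astype(np.uint8); n,l,st,ce=cv2.connectedComponentsWithStats(m[140:230,190:300])
for i in range(1,n):
    if st[i,4]>9: print("side",st[i],ce[i]+[190,140])
E
python3 m.py
python3 - <<'E'
import cv2
t=cv2.imread("pics/top0.png"); s=cv2.imread("pics/side0.png")
cv2.imwrite("pics/e.png",cv2.resize(t[150:190,150:200],None,fx=14,fy=14,interpolation=cv2.INTER_CUBIC))
cv2.imwrite("pics/f.png",cv2.resize(s[160:220,222:277],None,fx=10,fy=10,interpolation=cv2.INTER_CUBIC))
E
```

```text
plate -x-y [0.6433 0.2372 0.01  ]
plate -x+y [0.5364 0.0304 0.01  ]
plate +x+y [0.4109 0.0958 0.01  ]
plate +x-y [0.5202 0.3016 0.01  ]
bededge a [0.5597 0.1717 0.04  ]
bededge b [0.5024 0.0616 0.04  ]
jawtop -x [0.545  0.1733 0.081 ]
jawtop +x [0.489 0.203 0.081]
jawbot +x [0.48   0.2094 0.04  ]
tab c [0.542  0.2359 0.098 ]
pin top centre? (array([0.6099, 0.1625, 0.0961]), [array([ 0.33, -0.83]), array([-0.61,  0.07])])
top [ 59  18  14  18 141] [171.     165.1773]
top [61 33  7  7 20] [168.7 176.7]
top [29 46 12 11 85] [139.8824 191.3412]
side [52 27  5  8 40] [244.  170.5]
side [77 31  5  8 19] [269.     174.3684]
```

View pics/e.png

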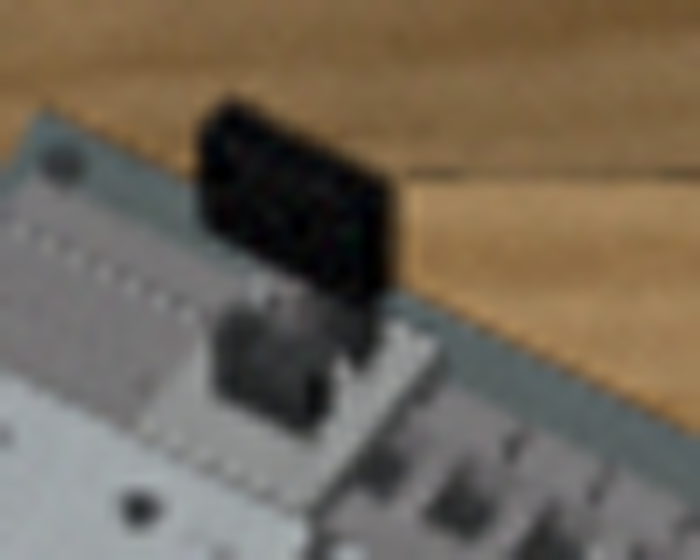

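View pics/f.png

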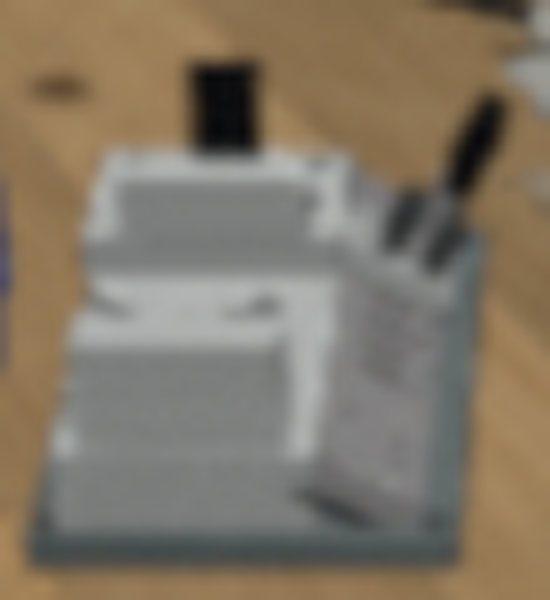

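```bash
cat >> h.py <<'E'
np.set_printoptions(precision=4,suppress=True)
fx=np.array([-.886,.4635,0]);fx/=np.linalg.norm(fx);fy=np.array([fx[1],-fx[0],0])*-1
fy=np.array([-fx[1],fx[0],0]);fz=np.array([0,0,1.])
O=-.386*fx-.4065*fy
F=lambda x,y,z:O+fx*x+fy*y+fz*z
toF=lambda p:np.array([fx@(p-O),fy@(p-O),p[2]])
ax=-.5*fx+np.sqrt(.75)*fz
E
cat > m2.py <<'E'
from h import *
from scipy.optimize import least_squares
print("O",O,fx,fy)
p,r=tri((170.96,163.8),(269.2,174.1));print(p,r,toF(p))
f=lambda s:np.r_[proj("top",F(-.047,s[0],.03)+ax*s[1])-(170.96,163.8),proj("side",F(-.047,s[0],.03)+ax*s[1])-(269.2,174.1)]
s=least_squares(f,[-.03,.07]);print(s.x,s.fun)
# bar outline check
for t in(-.015,.015):
  for y in(-.018,.018):
    q=F(-.047,s.x[0],.03)+ax*(s.x[1]+t)+fy*y;print(proj("top",q),proj("side",q))
print("check jawtop",[proj("top",F(x,0,.081)) for x in(-.03,.058)])
g=F(-.047,s.x[0],.03)+ax*(s.x[1]+.005);print("grip",g,toF(g))
for n,b in(("top",(310,130,470,240)),("side",(290,220,400,330))):
    im=cv2.imread(f"pics/{n}0.png");x0,y0,x1,y1=b;h=cv2.cvtColor(im,cv2.COLOR_BGR2HSV)[y0:y1,x0:x1]
    m={"cream":((15,15,150),(40,90,255)),"blue":((105,150,40),(125,255,255)),"green":((45,100,30),(80,255,255)),"pink":((150,60,60),(179,255,255))}
    for k,(lo,hi) in m.items():
        nn,l,st,ce=cv2.connectedComponentsWithStats(cv2.inRange(h,lo,hi))
        for i in range(1,nn):
            if st[i,4]>60:print(n,k,st[i]+[x0,y0,0,0,0],ce[i]+[x0,y0])
E
python3 m2.py
```

```text
O [ 0.5305  0.1813 -0.    ] [-0.8861  0.4635  0.    ] [-0.4635 -0.8861  0.    ]
[0.6101 0.1674 0.0834] [array([-0.16,  0.41]), array([ 0.3 , -0.04])] [-0.077  -0.0247  0.0834]
[-0.025   0.0611] [-0.1052  0.2058  0.4594  0.0499]
[164.5718 164.5334] [267.8657 175.2715]
[177.2336 170.9462] [267.383  179.6818]
[164.3337 156.9105] [271.9085 168.6841]
[177.3053 163.4641] [271.5092 172.9931]
check jawtop [array([170.7276, 185.7168]), array([153.4172, 217.691 ])]
grip [0.6129 0.1663 0.0872] [-0.08   -0.025   0.0872]
top cream [381 175  16  16 176] [388.3239 182.983 ]
top blue [420 161  44  30 895] [441.7151 175.5173]
top blue [358 199  25  24 135] [368.9259 211.0741]
top green [349 150  19  19 281] [358.0071 159.0569]
top green [406 208  23  18 316] [417.3038 216.8924]
top pink [318 172  18  19 260] [326.2962 180.7   ]
side cream [333 260  16  10 116] [340.6552 263.9914]
side blue [ 363  252   29   70 1518] [376.9598 286.5547]
side blue [301 271  23  22 309] [311.8252 281.5016]
side green [340 240  15  27 285] [347.014  250.2281]
side green [320 287  18  33 486] [328.249  302.3663]
side pink [307 230  15  27 326] [313.9356 242.592 ]
```

```bash
cat > m3.py <<'E'
from h import *
B=lambda u,v:(u/5+310-.4,v/5+130-.4)
D=lambda u,v:(u/5+290-.4,v/5+220-.4)
print("cart top",onz("top",388.2,183.2,.072), onz("side",*D(257,221),.072),tri((388.2,183.2),D(257,221)))
print("tin",onz("top",*B(425,163),.022)); print("ring",onz("top",*B(305,403),.028))
print("bottle top",onz("top",*B(726,197),.175),"base side", onz("side",*D(418,480),0.0))
print("green",onz("top",*B(252,138),.072)," green2",onz("top",*B(553,433),.072))
print("pink",onz("top",*B(90,248),.072))
E
python3 m3.py
```

```text
cart top [ 0.5571 -0.3661  0.072 ] [ 0.5574 -0.3662  0.072 ] (array([ 0.5572, -0.3662,  0.072 ]), [array([ 0.02, -0.05]), array([-0.05,  0.01])])
tin [ 0.62   -0.3973  0.022 ]
ring [ 0.4952 -0.3295  0.028 ]
bottle top [ 0.5703 -0.4886  0.175 ] base side [ 0.5707 -0.4918  0.    ]
green [ 0.6233 -0.2991  0.072 ]  green2 [ 0.4748 -0.4405  0.072 ]
pink [ 0.5692 -0.2176  0.072 ]
```

```bash
cat >> h.py <<'E'
from scipy.spatial.transform import Rotation as Ro
def Rt(z,y): 
    z=z/np.linalg.norm(z);y=y/np.linalg.norm(y);return np.column_stack([np.cross(y,z),y,z])
Rpin=Rt(-ax,-(np.sqrt(.75)*fx+.5*fz))
def delta(R,p):
    o=get_obs();c=Ro.from_euler("xyz",o["tcp_rot"],degrees=True)
    r=(Ro.from_matrix(R)*c.inv()).as_rotvec(degrees=True)
    print("shift mm",np.round((p-o["ee_pos"])*1000,1),"rotvec",np.round(r,2),"|r|",round(np.linalg.norm(r),1),"rows/10.7:",np.linalg.norm(r)/10.7)
    print("q",np.round(o["q"],1),"F",np.round(o["wrist_force"],1),"open",round(o["opening"],4),"t",o["time"])
G=F(-.047,-.025,.03)+ax*.0661
E
python3 - <<'E'
from h import *
print("bottle",onz("top",123,240,.175),G,ax)
delta(Rpin,G+ax*.09)
E
```

```text
bottle [0.4232 0.2429 0.175 ] [0.613  0.1663 0.0872] [ 0.443  -0.2318  0.866 ]
shift mm [ 420.8 -353.   -82.5] rotvec [-10.71  31.62 -90.33] |r| 96.3 rows/10.7: 9.000310346965835
q [65.   5.  10.  95.1 -0.  90. ] F [-0.9 -0.3  0.7] open 0.0856 t 0.1
```

>>> apply_moves(rows=[[0, 0, 35, -1.07, 3.16, -9.03, 0], [10, -8, 25, -1.07, 3.16, -9.03, 0.3], [50, -42, 0, -1.07, 3.16, -9.03, 0.62], [50, -42, 0, -1.07, 3.16, -9.03, 0.62], [50, -42, 0, -1.07, 3.16, -9.03, 0.62], [50, -42, 0, -1.07, 3.16, -9.03, 0.62], [50, -42, 0, -1.07, 3.16, -9.03, 0.62], [50, -42, 0, -1.07, 3.16, -9.03, 0.62], [50, -42, 0, -1.07, 3.16, -9.03, 0.62], [50, -42, 0, -1.08, 3.18, -9.06, 0.62], [11, -9, -42, 0, 0, 0, 0.62], [0, 0, -50, 0, 0, 0, 0.62], [0, 0, -50, 0, 0, 0, 0.62], [0, 0, 0, 0, 0, 0, 0.62]], grip_force=60)

```text
time: 1.85
ee_pos: [0.6112, 0.1593, 0.1379]
tcp_rot: [-151.2, -0.8, 61.8]
wrist_force: [0.2, -0.1, 1.0]
opening: 0.0323
```

```bash
python3 - <<'E'
from h import *
delta(Rpin,G)
cv2.imwrite("pics/t1.png",cv2.resize(camera("top")[120:240,105:245,::-1],None,fx=5,fy=5));cv2.imwrite("pics/s1.png",cv2.resize(camera("side")[110:230,190:310,::-1],None,fx=5,fy=5))
E
```

```text
shift mm [  1.8   7.  -50.7] rotvec [-0.11  1.47  0.62] |r| 1.6 rows/10.7: 0.14969752770011346
q [  7.5  39.6  38.  112.   16.9 122. ] F [ 0.2 -0.1  1. ] open 0.0323 t 1.85
```

View pics/t1.png

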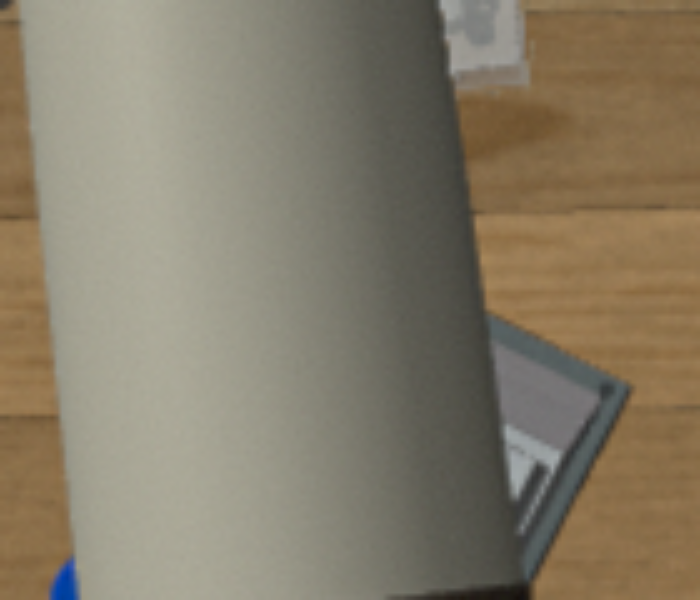

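View pics/s1.png

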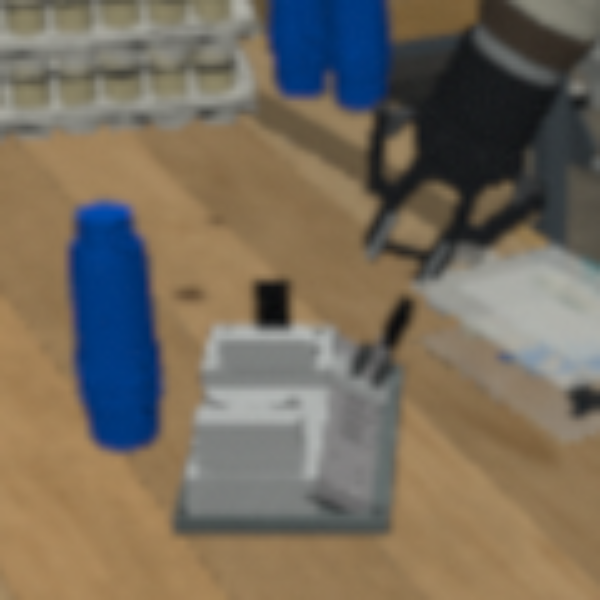

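>>> apply_moves(rows=[[11, -2, -6, 0, 0.7, 0.3, 0.62], [11, -2, -6, 0, 0.7, 0.3, 0.62], [0, 0, 0, 0, 0, 0, 0.62]])

```text
time: 2.33
ee_pos: [0.6363, 0.1558, 0.1316]
tcp_rot: [-150.5, -0.5, 62.4]
wrist_force: [0.9, 0.1, 0.4]
opening: 0.0326
```

```bash
python3 - <<'E'
from h import *
delta(Rpin,G)
E
```

```text
shift mm [-23.3  10.5 -44.4] rotvec [-0.21  0.71  0.03] |r| 0.7 rows/10.7: 0.06914947498193472
q [  7.   45.5  46.1 115.3  16.6 120.9] F [0.9 0.1 0.4] open 0.0326 t 2.325
```

>>> apply_moves(rows=[[-8, 3, -15, 0, 0.7, 0, 0.62], [-8, 4, -15, 0, 0, 0, 0.62], [-6.5, 3, -12.5, 0, 0, 0, 0.62], [0, 0, 0, 0, 0, 0, 0.62]])

```text
time: 2.82
ee_pos: [0.6123, 0.1661, 0.089]
tcp_rot: [-149.8, -0.1, 62.4]
wrist_force: [0.4, -0.0, 0.2]
opening: 0.0324
```

```bash
python3 - <<'E'
from h import *
delta(Rpin,G)
cv2.imwrite("pics/s2.png",cv2.resize(camera("side")[110:230,190:310,::-1],None,fx=5,fy=5))
E
```

```text
shift mm [ 0.7  0.2 -1.8] rotvec [-0.2  -0.08 -0.  ] |r| 0.2 rows/10.7: 0.020224701665792273
q [  8.   41.9  35.5 108.9  17.1 121.7] F [ 0.4 -0.   0.2] open 0.0324 t 2.825
```

View pics/s2.png

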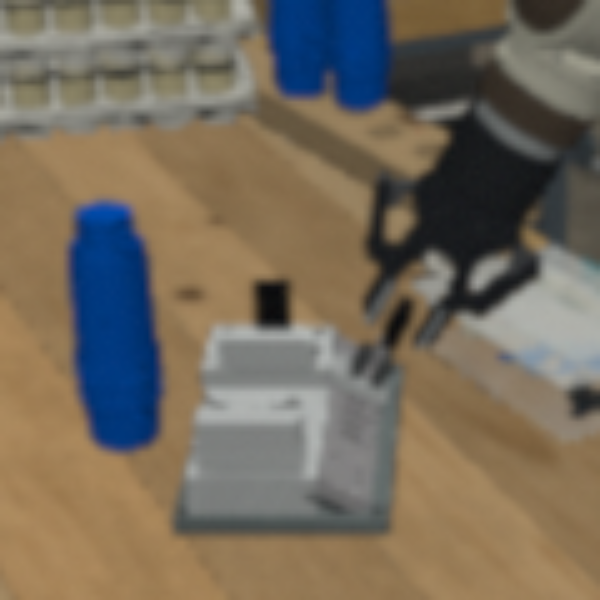

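>>> apply_moves(rows=[[0, 0, 0, 0, 0, 0, 1], [0, 0, 0, 0, 0, 0, 1], [0, 0, 0, 0, 0, 0, 1], [0, 0, 0, 0, 0, 0, 1], [0, 0, 0, 0, 0, 0, 1]], grip_force=60)

```text
time: 3.5
ee_pos: [0.6128, 0.1659, 0.0895]
tcp_rot: [-149.8, -0.2, 62.3]
wrist_force: [-1.8, 1.3, 7.7]
opening: 0.0111
```

>>> apply_moves(rows=[[2.6, -1.4, 5.1, 0, 0, 0, 1], [2.6, -1.3, 5.0, 0, 0, 0, 1], [2.6, -1.4, 5.1, 0, 0, 0, 1], [0, 0, 0, 0, 0, 0, 1]])

```text
time: 4.0
ee_pos: [0.6196, 0.1623, 0.1025]
tcp_rot: [-149.6, -0.1, 62.4]
wrist_force: [-9.2, 5.3, -6.7]
opening: 0.0108
```

```bash
python3 - <<'E'
from h import *
o=get_obs();print(ax@(o["ee_pos"]-G), ax@o["wrist_force"],o["wrist_force"],o["q"])
E
```

```text
0.01711318493892988 -11.143148406579348 [-9.2137  5.2864 -6.7387] [  7.6379  43.3766  39.2303 111.4274  17.029  121.3583]
```

>>> apply_moves(rows=[[0.8, -0.4, 1.5, 0, 0, 0, 1], [0, 0, 0, 0, 0, 0, 1], [0, 0, 0, 4.43, -2.32, 8.66, 1], [0, 0, 0, 4.43, -2.32, 8.66, 1], [0, 0, 0, 4.43, -2.32, 8.66, 1]])

```text
time: 4.62
ee_pos: [0.62, 0.1622, 0.1036]
tcp_rot: [-153.0, -14.8, 89.2]
wrist_force: [-9.3, 7.0, -6.6]
opening: 0.0105
```

```bash
python3 - <<'E'
from h import *
o=get_obs();print(ax@(o["ee_pos"]-G), ax@o["wrist_force"],o["wrist_force"],o["torque"],o["q"])
E
```

```text
0.01829313489412347 -11.471976130591434 [-9.3194  7.0465 -6.5933] [ 0.7138  0.5566 -0.2383] [  7.6523  43.6188  39.6965 111.7804  16.9533  91.0029]
```

>>> apply_moves(rows=[[0, 0, 0, 4.43, -2.32, 8.66, 1], [0, 0, 0, 4.43, -2.32, 8.66, 1], [0, 0, 0, 4.43, -2.32, 8.66, 1], [0, 0, 0, 4.43, -2.32, 8.66, 1], [0, 0, 0, 4.43, -2.32, 8.66, 1], [0, 0, 0, 4.43, -2.32, 8.66, 1], [0, 0, 0, 0, 0, 0, 1]])

```text
time: 5.5
ee_pos: [0.6196, 0.1622, 0.1038]
tcp_rot: [-179.8, -30.4, 152.6]
wrist_force: [-11.0, 5.5, -5.9]
opening: 0.011
```

```bash
python3 - <<'E'
from h import *
o=get_obs();print(ax@(o["ee_pos"]-G), ax@o["wrist_force"],o["wrist_force"],o["torque"],o["q"])
delta(Ro.from_rotvec(ax*np.pi/2).as_matrix()@Rpin,G+ax*.0135)
E
```

```text
0.01823341767473823 -11.27800348763139 [-10.9882   5.4862  -5.9332] [ 0.8548  1.1134 -0.1099] [  7.7377  43.5895  39.6924 111.8044  16.768   31.269 ]
shift mm [-0.7  1.  -4.9] rotvec [-0.02 -0.41 -0.28] |r| 0.5 rows/10.7: 0.046149089717693347
q [  7.7  43.6  39.7 111.8  16.8  31.3] F [-11.    5.5  -5.9] open 0.011 t 5.5
```

>>> apply_moves(rows=[[-1.0, 0.5, -2, 0, 0, 0, 1], [-1.0, 0.5, -2, 0, 0, 0, 1], [0, 0, 0, 0, 0, 0, 1]])

```text
time: 5.88
ee_pos: [0.6178, 0.1632, 0.1002]
tcp_rot: [-179.8, -30.3, 152.4]
wrist_force: [-10.4, 6.2, -3.4]
opening: 0.0109
```

```bash
python3 - <<'E'
from h import *
o=get_obs();print(ax@(o["ee_pos"]-G), ax@o["wrist_force"],o["wrist_force"],o["torque"])
E
```

```text
0.014119538710873259 -9.000071114951727 [-10.3534   6.2456  -3.4243] [ 0.8442  1.1772 -0.0996]
```

>>> apply_moves(rows=[[-0.5, 0.3, -1, 0, 0, 0, 1], [0, 0, 0, 0, 0, 0, 1], [0, 0, 0, 0, 0, 0, 0.65], [0, 0, 0, 0, 0, 0, 0.65], [0, 0, 0, 0, 0, 0, 0.65], [8, -4, 16, 0, 0, 0, 0.65], [15, -8, 30, 0, 0, 0, 0.65], [15, -8, 30, 0, 0, 0, 0.65]])

```text
time: 6.88
ee_pos: [0.6567, 0.1422, 0.1767]
tcp_rot: [-179.8, -30.1, 152.4]
wrist_force: [1.5, -0.1, 1.5]
opening: 0.0297
```

```bash
python3 - <<'E'
from h import *
o=get_obs();print(o["wrist_force"],o["ee_pos"],o["q"])
cv2.imwrite("pics/s3.png",cv2.resize(camera("side")[110:230,190:310,::-1],None,fx=5,fy=5))
E
```

```text
[ 1.4783 -0.1098  1.5428] [0.6567 0.1422 0.1767] [  5.9392  54.0473  64.7565 126.5493  15.9104  29.7933]
```

View pics/s3.png

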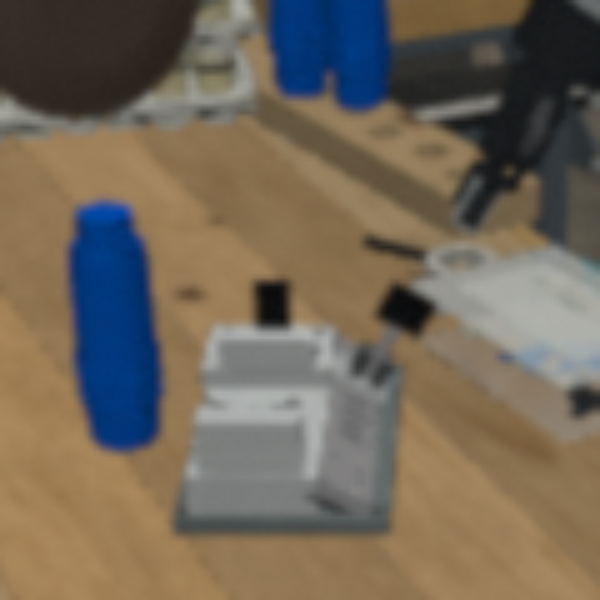

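```bash
cat >> h.py <<'E'
def Rdown(yaw): return Ro.from_euler("xyz",[180,0,yaw],degrees=True).as_matrix()
C0=np.array([.5572,-.3662,0])
E
python3 - <<'E'
from h import *
delta(Rdown(155),C0+[0,0,.18])
E
```

```text
shift mm [-101.5 -507.3   -0.1] rotvec [-13.21 -26.68   2.48] |r| 29.9 rows/10.7: 2.792318155557278
q [  5.8  54.4  65.8 126.9  15.9  29.8] F [ 0.2 -1.   3.9] open 0.03 t 6.925
```

>>> apply_moves(rows=[[-8, -10, 15, -2.2, -4.45, 0.41, 0.3], [-8, -25, 10, -2.2, -4.45, 0.41, 0], [-8, -43, 0, -2.2, -4.45, 0.41, 0], [-8, -43, 0, -2.2, -4.45, 0.41, 0], [-8, -43, 0, -2.2, -4.45, 0.41, 0], [-8, -43, 0, -2.2, -4.45, 0.41, 0], [-8, -43, 0, 0, 0, 0, 0], [-8, -43, 0, 0, 0, 0, 0], [-8, -43, 0, 0, 0, 0, 0], [-8, -43, 0, 0, 0, 0, 0], [-8, -43, 0, 0, 0, 0, 0], [-8, -43, 0, 0, 0, 0, 0], [-5, -42, 0, 0, 0, 0, 0], [0, 0, 0, 0, 0, 0, 0]])

```text
time: 8.68
ee_pos: [0.5547, -0.3672, 0.1996]
tcp_rot: [-179.8, -0.3, 154.7]
wrist_force: [-0.2, 0.7, 0.4]
opening: 0.0855
```

```bash
python3 - <<'E'
from h import *
delta(Rdown(155),C0+[0,0,.031])
E
```

```text
shift mm [   2.5    1.  -168.6] rotvec [ 0.04 -0.38  0.26] |r| 0.5 rows/10.7: 0.04316388453807493
q [-33.4  21.   23.6  92.9  -0.2  -8.1] F [-0.2  0.7  0.4] open 0.0855 t 8.675
```

>>> apply_moves(rows=[[2.5, 1, -50, 0, -0.3, 0.2, 0], [0, 0, -50, 0, 0, 0, 0], [0, 0, -40, 0, 0, 0, 0], [0, 0, -28, 0, 0, 0, 0], [0, 0, 0, 0, 0, 0, 0]])

```text
time: 9.3
ee_pos: [0.557, -0.3619, 0.03]
tcp_rot: [-180.0, -0.3, 155.2]
wrist_force: [0.3, 0.2, 0.6]
opening: 0.0856
```

```bash
python3 - <<'E'
from h import *
delta(Rdown(155),C0+[0,0,.031])
cv2.imwrite("pics/s4.png",cv2.resize(camera("side")[200:330,270:420,::-1],None,fx=4,fy=4))
E
```

```text
shift mm [ 0.2 -4.3  1. ] rotvec [-0.11 -0.25 -0.18] |r| 0.3 rows/10.7: 0.03077524099794863
q [-33.   22.    6.1  74.4  -0.   -8.2] F [0.3 0.2 0.6] open 0.0856 t 9.3
```

View pics/s4.png

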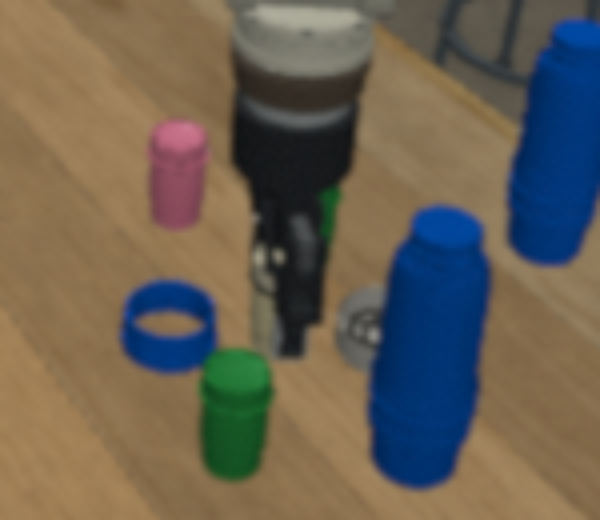

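>>> apply_moves(rows=[[0, -4.3, 1, 0, 0, 0, 0], [0, 0, 0, 0, 0, 0, 0], [0, 0, 0, 0, 0, 0, 0.7], [0, 0, 0, 0, 0, 0, 0.7], [0, 0, 0, 0, 0, 0, 0.7], [0, 0, 0, 0, 0, 0, 0.7], [0, 0, 0, 0, 0, 0, 0.7], [0, 0, 0, 0, 0, 0, 0.7]], grip_force=30)

```text
time: 10.35
ee_pos: [0.5583, -0.3679, 0.0335]
tcp_rot: [-179.9, -0.0, 155.1]
wrist_force: [0.3, 0.4, 3.7]
opening: 0.0399
```

```bash
python3 - <<'E'
from h import *
delta(Rdown(155),C0+[0,0,.031])
E
```

```text
shift mm [-1.1  1.7 -2.5] rotvec [ 0.05 -0.03 -0.14] |r| 0.2 rows/10.7: 0.014199763193597769
q [-33.4  22.2   6.8  74.6  -0.1  -8.5] F [0.3 0.4 3.7] open 0.0399 t 10.35
```

>>> apply_moves(rows=[[0, 0, 15, 0, 0, 0, 0.7], [0, 0, 35, 0, 0, 0, 0.7], [0, 0, 50, 0, 0, 0, 0.7], [0, 0, 50, 0, 0, 0, 0.7]])

```text
time: 10.85
ee_pos: [0.5579, -0.3676, 0.1854]
tcp_rot: [-179.9, -0.0, 155.1]
wrist_force: [-0.3, -0.5, -0.6]
opening: 0.0401
```

```bash
python3 - <<'E'
from h import *
delta(Rdown(242.4),F(.015,.059,.0745))
cv2.imwrite("pics/s5.png",cv2.resize(camera("side")[150:330,270:420,::-1],None,fx=3,fy=3))
E
```

```text
shift mm [ -68.1  503.6 -110.9] rotvec [ 0.07 -0.02 87.26] |r| 87.3 rows/10.7: 8.155388987910039
q [-33.4  21.   22.   91.1  -0.1  -8.5] F [-0.3 -0.5 -0.6] open 0.0401 t 10.85
```

View pics/s5.png

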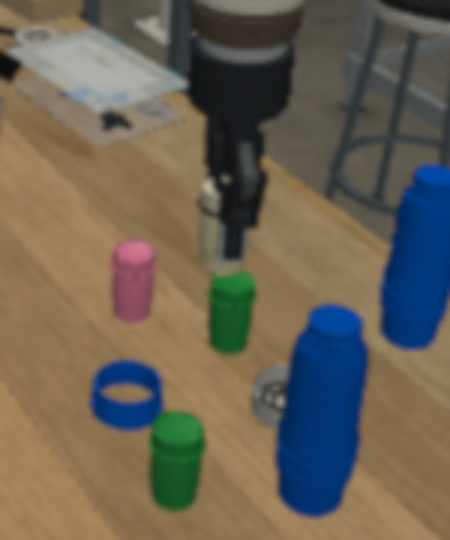

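>>> apply_moves(rows=[[-4, 25, 15, 0, 0, 8, 0.7], [-6, 42, 0, 0, 0, 8.8, 0.7], [-6, 42, 0, 0, 0, 8.8, 0.7], [-6, 42, 0, 0, 0, 8.8, 0.7], [-6, 42, 0, 0, 0, 8.8, 0.7], [-6, 42, 0, 0, 0, 8.8, 0.7], [-6, 42, 0, 0, 0, 8.8, 0.7], [-6, 42, 0, 0, 0, 8.8, 0.7], [-6, 42, 0, 0, 0, 8.8, 0.7], [-6, 42, 0, 0, 0, 8.8, 0.7], [-5, 42, 0, 0, 0, 0, 0.7], [-3, 42, 0, 0, 0, 0, 0.7], [-3, 40, 0, 0, 0, 0, 0.7], [0, 17, 0, 0, 0, 0, 0.7], [0, 0, 0, 0, 0, 0, 0.7]])

```text
time: 12.78
ee_pos: [0.4891, 0.1767, 0.1984]
tcp_rot: [-179.9, -0.0, -117.6]
wrist_force: [0.1, -0.2, -0.7]
opening: 0.0401
```

```bash
python3 - <<'E'
from h import *
delta(Rdown(242.4),F(.015,.059,.0745))
E
```

```text
shift mm [   0.7  -40.8 -123.9] rotvec [ 0.07  0.03 -0.03] |r| 0.1 rows/10.7: 0.007426415613716081
q [ 19.9   0.1  -0.5  89.4  -0.1 -42.5] F [ 0.1 -0.2 -0.7] open 0.0401 t 12.775
```

>>> apply_moves(rows=[[0.7, -40.5, 0, 0, 0, 0, 0.7], [0, 0, -45, 0, 0, 0, 0.7], [0, 0, -45, 0, 0, 0, 0.7], [0, 0, -20, 0, 0, 0, 0.7], [0, 0, 0, 0, 0, 0, 0.7]])

```text
time: 13.4
ee_pos: [0.489, 0.1342, 0.087]
tcp_rot: [179.9, -0.2, -117.7]
wrist_force: [0.3, 0.0, -0.0]
opening: 0.0397
```

```bash
python3 - <<'E'
from h import *
delta(Rdown(242.4),F(.015,.059,.0745))
cv2.imwrite("pics/s6.png",cv2.resize(camera("side")[110:230,190:310,::-1],None,fx=5,fy=5))
E
```

```text
shift mm [  0.8   1.7 -12.5] rotvec [ 0.11 -0.12  0.14] |r| 0.2 rows/10.7: 0.020726022428978124
q [ 15.4  -0.8 -13.7  77.2  -0.1 -46.9] F [ 0.3  0.  -0. ] open 0.0397 t 13.4
```

View pics/s6.png

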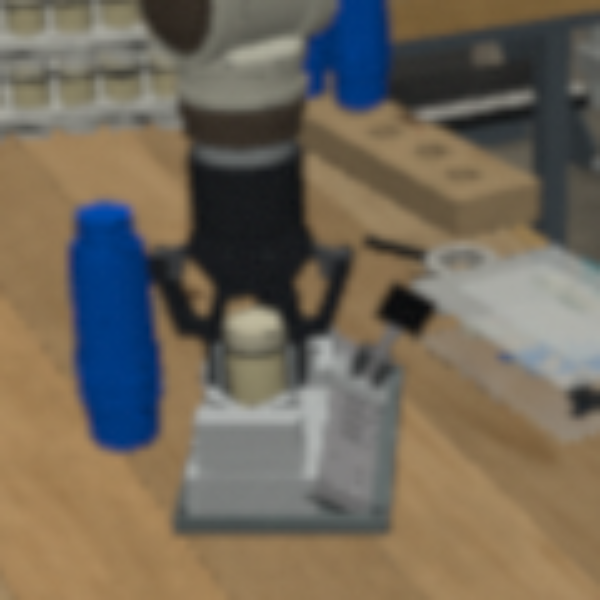

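>>> apply_moves(rows=[[0.8, 1.7, -5, 0, 0, 0, 0.7], [0, 0, -5, 0, 0, 0, 0.7], [0, 0, -2.5, 0, 0, 0, 0.7], [0, 0, 0, 0, 0, 0, 0.7]])

```text
time: 13.95
ee_pos: [0.4906, 0.1374, 0.0757]
tcp_rot: [-180.0, -0.0, -117.7]
wrist_force: [0.6, 0.1, -0.5]
opening: 0.0397
```

>>> apply_moves(rows=[[0, 0, -2, 0, 0, 0, 0.7], [0, 0, 0, 0, 0, 0, 0.7]])

```text
time: 14.2
ee_pos: [0.4906, 0.1374, 0.0737]
tcp_rot: [-180.0, -0.0, -117.7]
wrist_force: [-0.6, 0.5, -0.3]
opening: 0.0403
```

>>> apply_moves(rows=[[0, 0, -1, 0, 0, 0, 0.7], [0, 0, 0, 0, 0, 0, 0.7]])

```text
time: 14.45
ee_pos: [0.4907, 0.1375, 0.0735]
tcp_rot: [-179.9, -0.0, -117.7]
wrist_force: [-2.7, -0.3, 5.1]
opening: 0.0399
```

>>> apply_moves(rows=[[0, 0, 0, 0, 0, 0, 0.25], [0, 0, 0, 0, 0, 0, 0.25], [0, 0, 0, 0, 0, 0, 0.25], [0, 0, 0, 0, 0, 0, 0.25], [0, 0, 10, 0, 0, 0, 0.25], [0, 0, 35, 0, 0, 0, 0.25], [0, 0, 50, 0, 0, 0, 0.25], [0, 0, 20, 0, 0, 0, 0.25]])

```text
time: 15.45
ee_pos: [0.4915, 0.1376, 0.1916]
tcp_rot: [-179.8, 0.1, -117.7]
wrist_force: [0.1, -0.2, -0.8]
opening: 0.0642
```

```bash
python3 - <<'E'
from h import *
T=F(.015,-.054,.086)
delta(Rdown(152.4),T)
cv2.imwrite("pics/s7.png",cv2.resize(camera("side")[110:230,190:310,::-1],None,fx=5,fy=5))
E
```

```text
shift mm [  50.7   98.5 -105.6] rotvec [  0.2    0.22 -89.94] |r| 89.9 rows/10.7: 8.405298310166106
q [ 15.7  -1.5  -2.8  88.4  -0.1 -46.7] F [ 0.1 -0.2 -0.8] open 0.0642 t 15.45
```

View pics/s7.png

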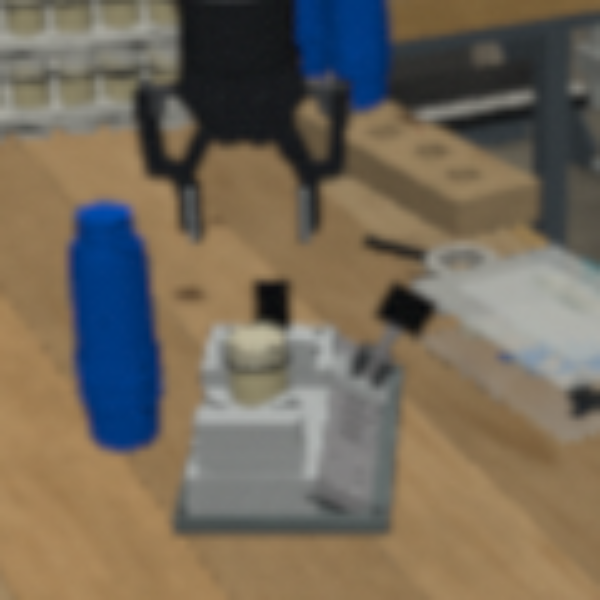

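>>> apply_moves(rows=[[6, 11, 2, 0, 0, -10, 0.4], [6, 11, 0, 0, 0, -10, 0.6], [6, 11, 0, 0, 0, -10, 0.6], [6, 11, 0, 0, 0, -10, 0.6], [6, 11, 0, 0, 0, -10, 0.6], [6, 11, 0, 0, 0, -10, 0.6], [5, 11, 0, 0, 0, -10, 0.6], [5, 11, 0, 0, 0, -10, 0.6], [5, 11, 0, 0, 0, -10, 0.6], [0, 0, 0, 0, 0, 0, 0.6]])

```text
time: 16.75
ee_pos: [0.5416, 0.2368, 0.1892]
tcp_rot: [-179.9, -0.1, 152.4]
wrist_force: [-0.4, -0.7, -0.5]
opening: 0.0342
```

```bash
python3 - <<'E'
from h import *
T=F(.015,-.054,.086)
delta(Rdown(152.4),T)
E
```

```text
shift mm [   0.6   -0.7 -103.2] rotvec [ 0.05 -0.1  -0.05] |r| 0.1 rows/10.7: 0.011212301700480407
q [23.6  9.9  9.  89.2 -0.  51.2] F [-0.4 -0.7 -0.5] open 0.0342 t 16.75
```

>>> apply_moves(rows=[[0.6, -0.7, -40, 0, 0, 0, 0.6], [0, 0, -40, 0, 0, 0, 0.6], [0, 0, -22, 0, 0, 0, 0.6], [0, 0, 0, 0, 0, 0, 0.6]])

```text
time: 17.25
ee_pos: [0.541, 0.2348, 0.086]
tcp_rot: [-179.8, -0.2, 152.5]
wrist_force: [-1.0, 0.3, 0.8]
opening: 0.0342
```

```bash
python3 - <<'E'
from h import *
T=F(.015,-.054,.086)
delta(Rdown(152.4),T)
cv2.imwrite("pics/s8.png",cv2.resize(camera("side")[110:230,190:310,::-1],None,fx=5,fy=5))
E
```

```text
shift mm [1.2 1.3 0. ] rotvec [ 0.12 -0.24 -0.13] |r| 0.3 rows/10.7: 0.027552253085256013
q [23.5 10.6 -1.7 78.  -0.  50.9] F [-1.   0.3  0.8] open 0.0342 t 17.25
```

View pics/s8.png

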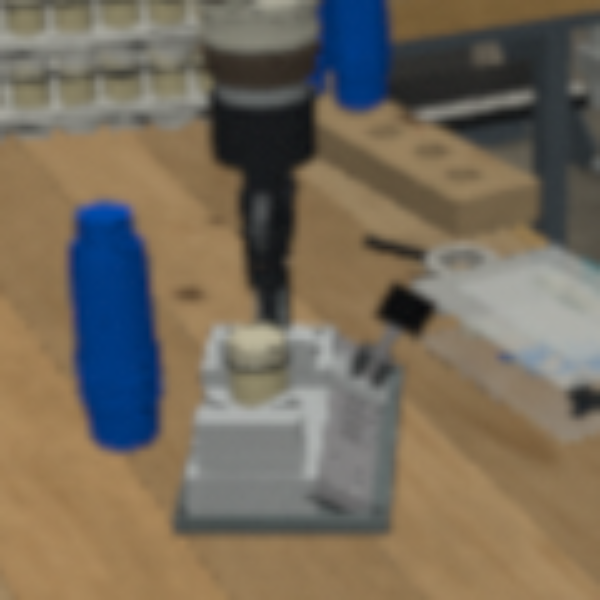

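>>> apply_moves(rows=[[1.2, 1.3, 0, 0, 0, 0, 0.6], [0, 0, 0, 0, 0, 0, 1], [0, 0, 0, 0, 0, 0, 1], [0, 0, 0, 0, 0, 0, 1], [0, 0, 0, 0, 0, 0, 1], [0, 0, 0, 0, 0, 0, 1]], grip_force=30)

```text
time: 18.05
ee_pos: [0.5444, 0.2375, 0.0893]
tcp_rot: [179.9, 0.1, 152.4]
wrist_force: [0.7, 1.8, 7.2]
opening: 0.0114
```

```bash
python3 - <<'E'
from h import *
o=get_obs();print(toF(o["ee_pos"]),o["wrist_force"]@fy,o["wrist_force"],o["opening"])
E
```

```text
[ 0.0138 -0.0563  0.0893] -1.9688145874346508 [0.7449 1.8323 7.1916] 0.011407974963384413
```

>>> apply_moves(rows=[[-2, -4, 0, 0, 0, 0, 1], [-4, -7.6, 0, 0, 0, 0, 1], [-4, -7.6, 0, 0, 0, 0, 1], [-4, -7.6, 0, 0, 0, 0, 1], [-4, -7.6, 0, 0, 0, 0, 1], [-3, -5.7, 0, 0, 0, 0, 1], [0, 0, 0, 0, 0, 0, 1]])

```text
time: 18.92
ee_pos: [0.5231, 0.1966, 0.0893]
tcp_rot: [180.0, 0.1, 152.3]
wrist_force: [0.2, -2.3, 7.7]
opening: 0.0115
```

```bash
python3 - <<'E'
from h import *
o=get_obs();print(toF(o["ee_pos"]),o["wrist_force"]@fy,o["wrist_force"],o["opening"])
cv2.imwrite("pics/s9.png",cv2.resize(camera("side")[110:230,190:310,::-1],None,fx=5,fy=5))
E
```

```text
[ 0.0136 -0.0102  0.0893] 1.969598495946605 [ 0.224  -2.34    7.7189] 0.011475431043937142
```

View pics/s9.png

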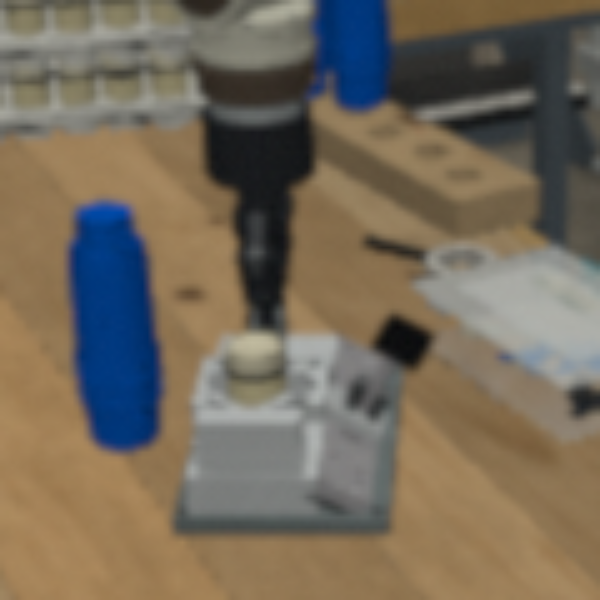

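>>> apply_moves(rows=[[-1.4, -2.7, 0, 0, 0, 0, 1], [-1.4, -2.7, 0, 0, 0, 0, 1], [-0.5, -0.9, 0, 0, 0, 0, 1], [0, 0, 0, 0, 0, 0, 1]])

```text
time: 19.48
ee_pos: [0.5222, 0.1949, 0.0895]
tcp_rot: [179.4, 0.1, 152.5]
wrist_force: [13.5, 23.5, -4.8]
opening: 0.0115
```

```bash
python3 - <<'E'
from h import *
o=get_obs();print(toF(o["ee_pos"]),o["wrist_force"]@fy,o["wrist_force"],o["opening"])
E
```

```text
[ 0.0136 -0.0082  0.0895] -27.06460215347845 [13.549  23.4564 -4.8223] 0.011460756789996276
```

```bash
python3 - <<'E'
from h import *
cv2.imwrite("pics/s10.png",cv2.resize(camera("side")[160:220,215:285,::-1],None,fx=9,fy=9,interpolation=cv2.INTER_CUBIC))
cv2.imwrite("pics/t10.png",cv2.resize(camera("top")[120:240,105:245,::-1],None,fx=5,fy=5,interpolation=cv2.INTER_CUBIC))
E
```

```text
(no output)
```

View pics/s10.png

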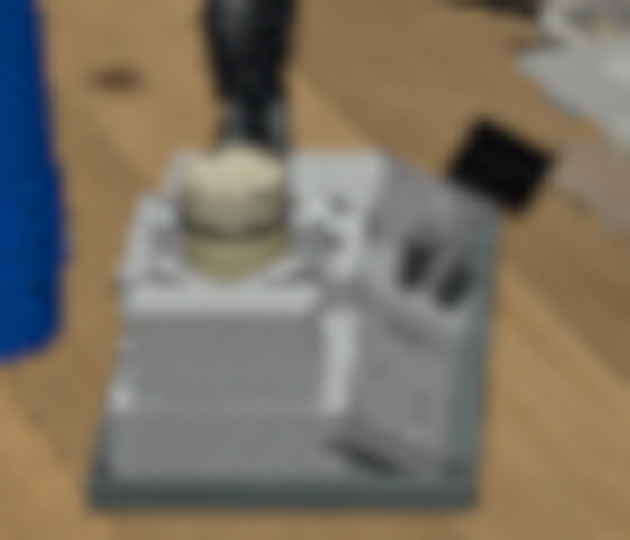

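View pics/t10.png

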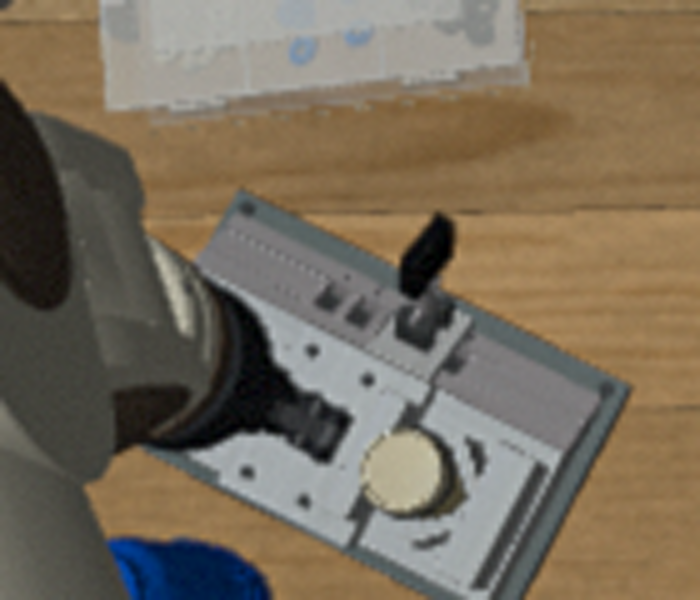

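```bash
python3 - <<'E'
from h import *
A=lambda u,v:(u/5+105-.4,v/5+120-.4)
for uv,z in [((345,548),.081),((440,378),.081),((407,472),.112),((403,308),.05),((437,222),.10)]: print(uv,toF(onz("top",*A(*uv),z)))
for s in (.0,.048,.055): print(s,[(proj("top",F(x,s,.081))-[104.6,119.6])*5 for x in(-.03,.058)])
for y in (.060,.07,.0755): print(y,(proj("top",F(.015,y,.112))-[104.6,119.6])*5)
E
```

```text
(345, 548) [0.0603 0.0573 0.081 ]
(440, 378) [-0.0336  0.059   0.081 ]
(407, 472) [0.0131 0.0747 0.112 ]
(403, 308) [-0.057  0.017  0.05 ]
(437, 222) [-0.0996  0.0268  0.1   ]
0.0 [array([330.6382, 330.5841]), array([244.0861, 490.4548])]
0.048 [array([416.6554, 374.4081]), array([330.5569, 535.0983])]
0.055 [array([429.2407, 380.8201]), array([343.209 , 541.6303])]
0.06 [377.7779 461.4807]
0.07 [396.3998 471.0343]
0.0755 [406.6516 476.2938]
```

>>> apply_moves(rows=[[1.0, 1.8, 0, 0, 0, 0, 1], [0, 0, 0, 0, 0, 0, 1]])

```text
time: 19.82
ee_pos: [0.5223, 0.195, 0.0894]
tcp_rot: [179.6, 0.1, 152.5]
wrist_force: [7.6, 13.2, 0.9]
opening: 0.0113
```

```bash
python3 - <<'E'
from h import *
o=get_obs();print(toF(o["ee_pos"]),o["wrist_force"]@fy,o["wrist_force"],o["opening"])
E
```

```text
[ 0.0136 -0.0084  0.0894] -15.222586049064368 [ 7.5732 13.2179  0.8916] 0.011312475985577958
```

>>> apply_moves(rows=[[0.8, 1.5, 0, 0, 0, 0, 1], [0, 0, 0, 0, 0, 0, 1], [0, 0, 0, 0, 0, 0, 0.75], [0, 0, 0, 0, 0, 0, 0.7], [0, 0, 0, 0, 0, 0, 0.7], [0, 0, 0, 0, 0, 0, 0.7], [0, 0, 15, 0, 0, 0, 0.7], [0, 0, 40, 0, 0, 0, 0.7], [0, 0, 50, 0, 0, 0, 0.7], [20, 30, 10, 0, 0, 0, 0.7], [20, 40, 10, 0, 0, 0, 0.7], [20, 40, 0, 0, 0, 0, 0.7]])

```text
time: 21.32
ee_pos: [0.5819, 0.305, 0.2153]
tcp_rot: [179.9, 0.1, 152.3]
wrist_force: [-0.2, -0.2, 0.3]
opening: 0.0259
```

```bash
python3 - <<'E'
from h import *
s=camera("side")[:,:,::-1];t=camera("top")[:,:,::-1]
cv2.imwrite("pics/s11f.png",s);cv2.imwrite("pics/t11f.png",t)
cv2.imwrite("pics/s11.png",cv2.resize(s[160:220,215:285],None,fx=9,fy=9,interpolation=cv2.INTER_CUBIC))
cv2.imwrite("pics/t11.png",cv2.resize(t[120:240,105:245],None,fx=5,fy=5,interpolation=cv2.INTER_CUBIC))
E
```

```text
(no output)
```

View pics/s11.png

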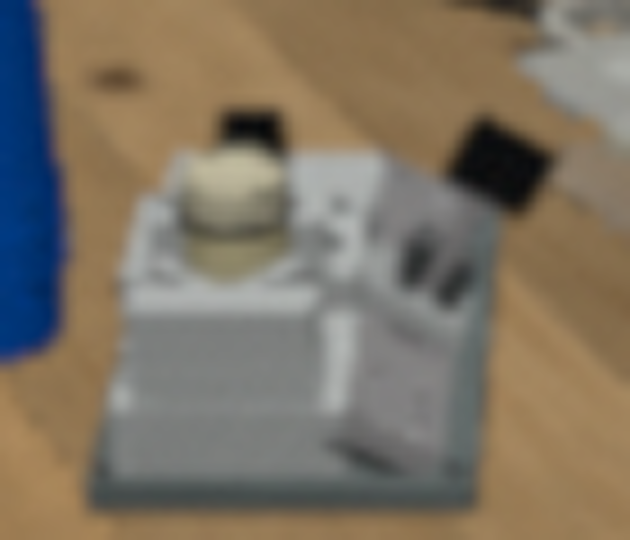

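View pics/t11.png

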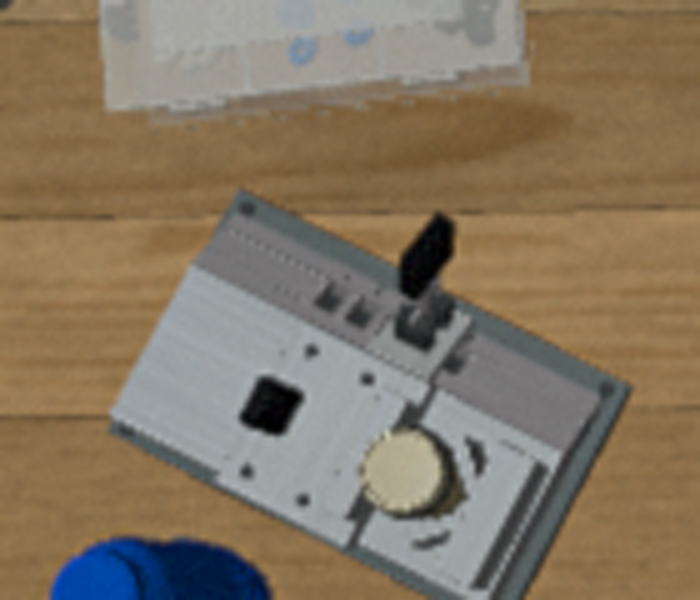

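```bash
python3 - <<'E'
from h import *
c={}
for k,f in((0,"top0"),(1,"t11f")):
    t=cv2.imread(f"pics/{f}.png").astype(int); m=(t.max(2)<45).astype(np.uint8); n,l,st,ce=cv2.connectedComponentsWithStats(m[140:260,105:245])
    for i in range(1,n):
        if st[i,4]>15: print(f,st[i],ce[i]+[105,140],toF(onz("top",*(ce[i]+[105,140]),.098)))
# slots & cap-screw dots displacement
for a,b,z in[((220,203),(312,350),.056),((275,232),(368,379),.056),((152,325),(246,471),.056),((210,353),(302,499),.056)]:
    A=lambda u,v,o:(u/5+105-.4,v/5+o-.4)
    print(toF(onz("top",*A(*b,120),z))-toF(onz("top",*A(*a,140),z)))
E
```

```text
top0 [ 59  18  14  18 141] [171.     165.1773] [-0.0743 -0.0179  0.098 ]
top0 [61 33  7  7 20] [168.7 176.7] [-0.0469 -0.0093  0.098 ]
top0 [29 46 12 11 85] [139.8824 191.3412] [ 0.0157 -0.0543  0.098 ]
t11f [ 80  23  10  17 102] [189.6078 171.2745] [-0.0814  0.0295  0.098 ]
t11f [79 44  7  6 16] [187.25   186.9375] [-0.0452  0.0426  0.098 ]
t11f [48 56 12 11 80] [158.675 200.95 ] [ 0.0157 -0.0026  0.098 ]
[0.     0.0529 0.    ]
[-0.0002  0.0532  0.    ]
[-0.0011  0.0533  0.    ]
[-0.0006  0.0522  0.    ]
```

```bash
python3 - <<'E'
from h import *
a=cv2.imread("pics/top0.png",0);b=cv2.imread("pics/t11f.png",0)
def match(x0,y0,w,h,z,dx,dy,U=8):
    T=cv2.resize(a[y0:y0+h,x0:x0+w],None,fx=U,fy=U,interpolation=cv2.INTER_CUBIC)
    xs,ys=x0+dx-5,y0+dy-5
    S=cv2.resize(b[ys:ys+h+10,xs:xs+w+10],None,fx=U,fy=U,interpolation=cv2.INTER_CUBIC)
    r=cv2.matchTemplate(S,T,cv2.TM_CCOEFF_NORMED);_,mv,_,ml=cv2.minMaxLoc(r)
    d=np.array([ml[0]/U+dx-5,ml[1]/U+dy-5]);c=np.array([x0+w/2,y0+h/2])
    print((x0,y0,w,h),round(mv,3),d,toF(onz("top",*(c+d),z))-toF(onz("top",*c,z)))
match(132,184,16,15,.098,19,10) # tab
match(142,176,12,12,.081,19,10) # screws
match(154,181,12,11,.081,19,10)
match(130,200,12,10,.081,19,10)
match(142,206,10,10,.081,19,10)
match(164,172,14,20,.06,19,10)
# static reference
match(110,140,20,20,.0,0,0) if 0 else None
match(195,205,20,20,.04,0,0)
match(145,155,12,10,.0,0,0)
for k in range(4):pass
# pins & slots from pictures: slot spacing check
A=lambda u,v,o:(u/5+105-.4,v/5+o-.4)
for uv,o in[((363,215),140),((390,228),140),((421,243),140),((453,260),140),((327,297),120),((360,312),120),((457,362),120)]: print(toF(onz("top",*A(*uv,o),.03)))
E
```

```text
(132, 184, 16, 15) 0.969 [18.875  9.625] [-0.0001  0.0519  0.    ]
(142, 176, 12, 12) 0.964 [18.375  9.375] [-0.      0.0515  0.    ]
(154, 181, 12, 11) 0.962 [18.5    9.375] [-0.0002  0.0516  0.    ]
(130, 200, 12, 10) 0.965 [18.625  9.5  ] [-0.0002  0.0519 -0.    ]
(142, 206, 10, 10) 0.978 [18.625  9.375] [-0.0005  0.0516  0.    ]
(164, 172, 14, 20) 0.972 [18.5   9.25] [-0.0004  0.0526  0.    ]
(195, 205, 20, 20) 0.836 [0.25 0.  ] [-0.0003  0.0006  0.    ]
(145, 155, 12, 10) 0.993 [0. 0.] [0. 0. 0.]
[-0.0452 -0.0058  0.03  ]
[-0.0455  0.0099  0.03  ]
[-0.0458  0.0279  0.03  ]
[-0.0455  0.0468  0.03  ]
[-0.045  -0.0269  0.03  ]
[-0.0458 -0.0079  0.03  ]
[-0.0455  0.0491  0.03  ]
```

```bash
python3 - <<'E'
from h import *
for n,f in(("top","t11f"),("side","s11f")):
    im=cv2.imread(f"pics/{f}.png")
    if n=="top":x0,y0,w,h=172,202,28,26
    else: x0,y0,w,h=228,168,26,26
    cv2.imwrite(f"pics/z{n}.png",cv2.resize(im[y0:y0+h,x0:x0+w],None,fx=20,fy=20,interpolation=cv2.INTER_CUBIC))
    hs=cv2.cvtColor(im,cv2.COLOR_BGR2HSV)[y0:y0+h,x0:x0+w]
    m=cv2.inRange(hs,(15,25,165),(40,110,255));nn,l,st,ce=cv2.connectedComponentsWithStats(m)
    i=1+np.argmax(st[1:,4]);print(n,st[i],ce[i]+[x0,y0],toF(onz(n,*(ce[i]+[x0,y0]),.112)))
E
```

```text
top [  6   4  15  16 166] [184.9639 213.6988] [0.0136 0.0722 0.112 ]
side [ 7  9 11  5 37] [239.7297 178.7027] [0.0167 0.0726 0.112 ]
```

View pics/ztop.png

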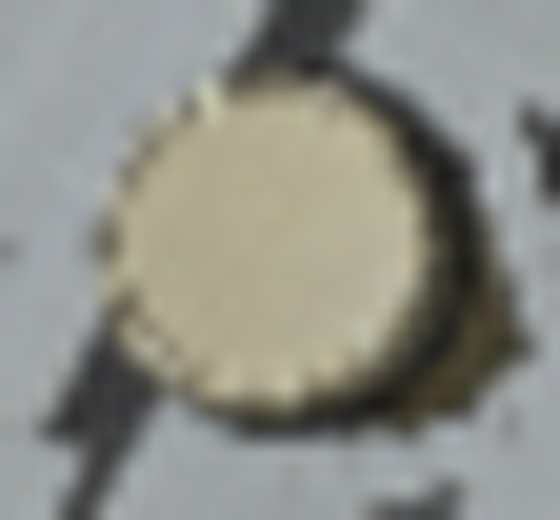

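View pics/zside.png

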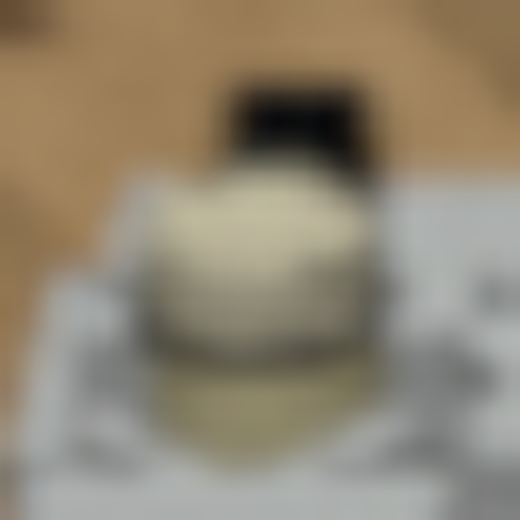

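```bash
python3 - <<'E'
from h import *
from scipy.optimize import least_squares
def cen(n,f,box,thr):
    x0,y0,x1,y1=box;t=cv2.imread(f"pics/{f}.png").astype(float)[y0:y1,x0:x1].max(2)
    m=(t<thr).astype(np.uint8);nn,l,st,ce=cv2.connectedComponentsWithStats(m);i=1+np.argmax(st[1:,4]);print(n,f,st[i]+[x0,y0,0,0,0],ce[i]+[x0,y0]);return ce[i]+[x0,y0]
def fit(a,b):
    f=lambda s:np.r_[proj("top",F(-.047,s[0],.03)+ax*s[1])-a,proj("side",F(-.047,s[0],.03)+ax*s[1])-b]
    s=least_squares(f,[0,.07]);print(s.x,s.fun)
for thr in(40,55):
    fit(cen("top","top0",(155,150,182,180),thr),cen("side","side0",(255,165,280,185),thr))
    fit(cen("top","t11f",(180,155,200,180),thr),cen("side","s11f",(262,168,280,186),thr))
t=cv2.imread("pics/t11f.png");cv2.imwrite("pics/zz.png",cv2.resize(t[155:200,160:210],None,fx=14,fy=14,interpolation=cv2.INTER_CUBIC))
E
```

```text
top top0 [164 158  14  18 135] [170.9333 164.9704]
side side0 [267 171   5   8  18] [268.9444 174.3333]
[-0.0249  0.0582] [-0.0302 -0.2286  0.326   0.4602]
top t11f [185 163  10  17  99] [189.6061 171.3131]
side s11f [266 174   9   9  55] [270. 178.]
[0.0271 0.0706] [-0.0332 -0.2564  0.3447  0.492 ]
top top0 [164 157  14  19 153] [170.9216 165.0719]
side side0 [267 170   5   9  25] [269.08 174.08]
[-0.0248  0.0586] [ 0.0068 -0.4217  0.2464  0.6301]
top t11f [185 163  11  17 108] [189.7037 171.1296]
side s11f [265 174  11   9  65] [270.     178.0615]
[0.0273 0.071 ] [-0.057  -0.1245  0.3916  0.3757]
```

View pics/zz.png

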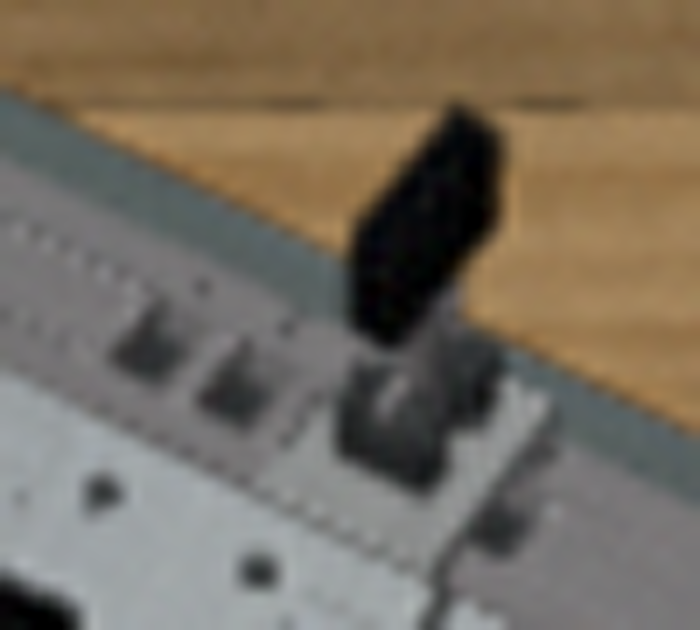

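```bash
python3 - <<'E'
from h import *
delta(Rdown(152.4),F(.015,-.0035,.088))
E
```

```text
shift mm [ -63.1 -115.7 -123.9] rotvec [ 0.02 -0.09 -0.07] |r| 0.1 rows/10.7: 0.011024509564872541
q [27.8 19.9 23.6 93.8  0.  55.3] F [ 0.2  0.2 -0.5] open 0.0256 t 21.425
```

>>> apply_moves(rows=[[-21, -38.6, 0, 0, 0, 0, 0.6], [-21, -38.6, 0, 0, 0, 0, 0.6], [-21, -38.5, -10, 0, 0, 0, 0.6], [0, 0, -40, 0, 0, 0, 0.6], [0, 0, -40, 0, 0, 0, 0.6], [0, 0, -20, 0, 0, 0, 0.6], [0, 0, 0, 0, 0, 0, 0.6]])

```text
time: 22.3
ee_pos: [0.5171, 0.1875, 0.1022]
tcp_rot: [-179.9, -0.1, 152.3]
wrist_force: [-0.2, -0.6, 0.9]
opening: 0.0341
```

```bash
python3 - <<'E'
from h import *
delta(Rdown(152.4),F(.015,-.0035,.088))
cv2.imwrite("pics/t12.png",cv2.resize(camera("top")[150:240,125:230,::-1],None,fx=7,fy=6,interpolation=cv2.INTER_CUBIC))
E
```

```text
shift mm [  1.7   3.8 -14.2] rotvec [ 0.08 -0.16  0.08] |r| 0.2 rows/10.7: 0.01805490316801384
q [19.9  4.8 -6.3 79.1 -0.  47.6] F [-0.2 -0.6  0.9] open 0.0341 t 22.3
```

View pics/t12.png

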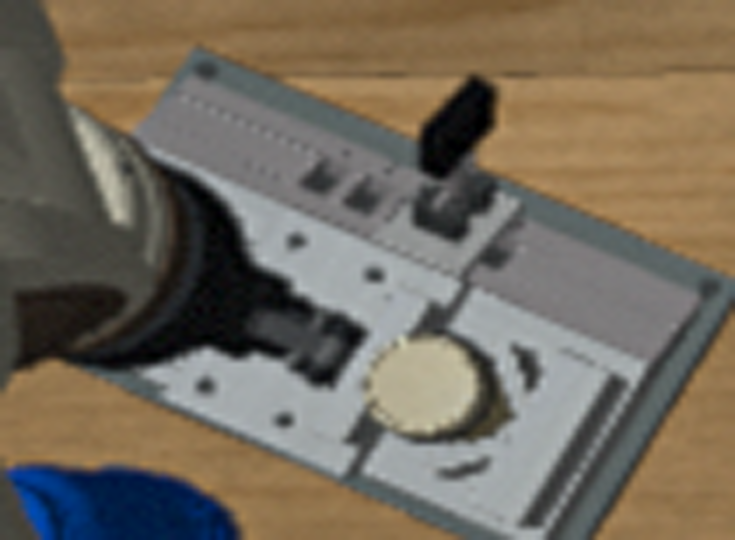

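>>> apply_moves(rows=[[1.7, 3.8, -7, 0, 0, 0, 0.6], [0, 0, -7, 0, 0, 0, 0.6], [0, 0, 0, 0, 0, 0, 0.6], [0, 0, 0, 0, 0, 0, 1], [0, 0, 0, 0, 0, 0, 1], [0, 0, 0, 0, 0, 0, 1], [0, 0, 0, 0, 0, 0, 1], [0, 0, 0, 0, 0, 0, 1]], grip_force=60)

```text
time: 23.35
ee_pos: [0.5214, 0.1953, 0.0894]
tcp_rot: [179.6, -0.0, 152.5]
wrist_force: [9.5, 19.9, -6.3]
opening: 0.011
```

```bash
python3 - <<'E'
from h import *
o=get_obs();print(toF(o["ee_pos"]),o["wrist_force"]@fy,o["wrist_force"],o["opening"])
E
```

```text
[ 0.0145 -0.0083  0.0894] -22.01107260408002 [ 9.4742 19.8848 -6.2947] 0.011012235760128292
```

```bash
python3 - <<'E'
from h import *
t=camera("top")[:,:,::-1];cv2.imwrite("pics/t13f.png",t)
a=cv2.imread("pics/top0.png",0)
def match(b,x0,y0,w,h,z,dx,dy,U=8):
    T=cv2.resize(a[y0:y0+h,x0:x0+w],None,fx=U,fy=U,interpolation=cv2.INTER_CUBIC)
    xs,ys=x0+dx-5,y0+dy-5
    S=cv2.resize(b[ys:ys+h+10,xs:xs+w+10],None,fx=U,fy=U,interpolation=cv2.INTER_CUBIC)
    r=cv2.matchTemplate(S,T,cv2.TM_CCOEFF_NORMED);_,mv,_,ml=cv2.minMaxLoc(r)
    d=np.array([ml[0]/U+dx-5,ml[1]/U+dy-5]);c=np.array([x0+w/2,y0+h/2])
    print((x0,y0,w,h),round(mv,3),d,toF(onz("top",*(c+d),z))-toF(onz("top",*c,z)))
for f in("t11f","t13f"):
    b=cv2.imread(f"pics/{f}.png",0)
    match(b,142,176,12,12,.081,19,10);match(b,154,181,12,11,.081,19,10);match(b,142,206,10,10,.081,19,10);match(b,164,172,14,20,.06,19,10)
cv2.imwrite("pics/t13.png",cv2.resize(t[150:240,125:230],None,fx=7,fy=6,interpolation=cv2.INTER_CUBIC))
s=camera("side")[:,:,::-1];cv2.imwrite("pics/s13.png",cv2.resize(s[100:220,200:290],None,fx=5,fy=5,interpolation=cv2.INTER_CUBIC))
E
```

```text
(142, 176, 12, 12) 0.964 [18.375  9.375] [-0.      0.0515  0.    ]
(154, 181, 12, 11) 0.962 [18.5    9.375] [-0.0002  0.0516  0.    ]
(142, 206, 10, 10) 0.978 [18.625  9.375] [-0.0005  0.0516  0.    ]
(164, 172, 14, 20) 0.972 [18.5   9.25] [-0.0004  0.0526  0.    ]
(142, 176, 12, 12) 0.74 [18.75   9.125] [-0.001  0.052  0.   ]
(154, 181, 12, 11) 0.961 [18.5  9.5] [0.0001 0.0518 0.    ]
(142, 206, 10, 10) 0.974 [18.75  9.5 ] [-0.0004  0.052   0.    ]
(164, 172, 14, 20) 0.97 [18.5   9.25] [-0.0004  0.0526  0.    ]
```

View pics/t13.png

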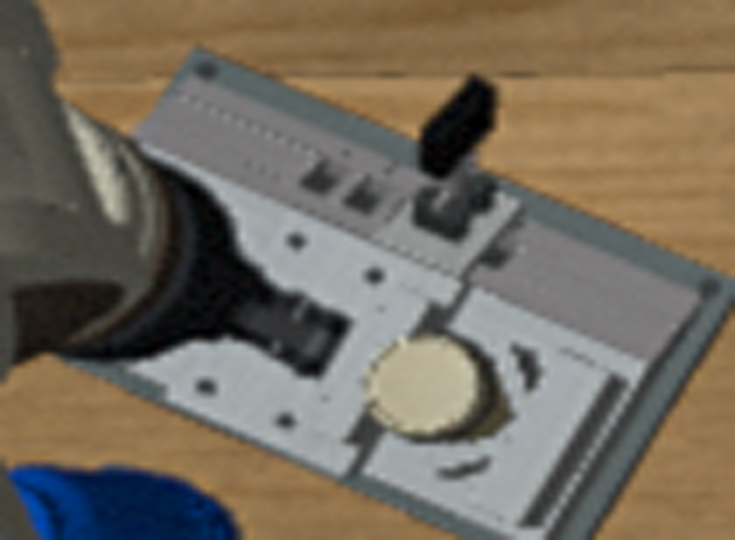

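View pics/s13.png

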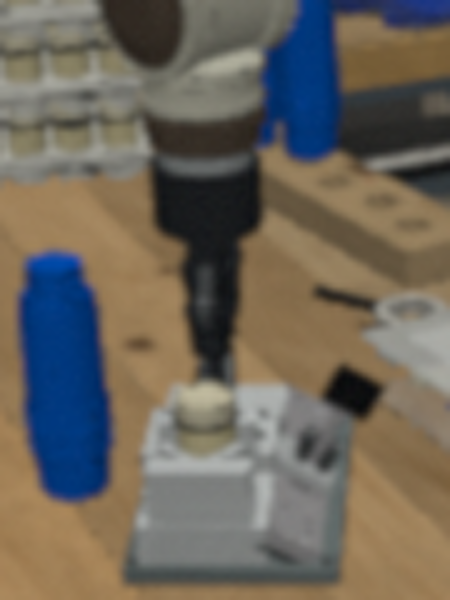

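>>> apply_moves(rows=[[-0.7, -1.3, 0, 0, 0, 0, 1], [-0.7, -1.3, 0, 0, 0, 0, 1], [0, 0, 0, 0, 0, 0, 1]])

```text
time: 23.82
ee_pos: [0.5213, 0.1951, 0.0895]
tcp_rot: [179.3, -0.0, 152.6]
wrist_force: [17.4, 33.7, -12.6]
opening: 0.0108
```

```bash
python3 - <<'E'
from h import *
o=get_obs();print(toF(o["ee_pos"]),o["wrist_force"]@fy,o["wrist_force"],o["opening"])
E
```

```text
[ 0.0145 -0.008   0.0895] -37.950721683851064 [ 17.4322  33.7107 -12.6385] 0.010783242239565938
```

>>> apply_moves(rows=[[3.7, 7.1, 0, 0, 0, 0, 1], [3.7, 7.1, 0, 0, 0, 0, 1], [1.9, 3.5, 0, 0, 0, 0, 1], [0, 0, 0, 0, 0, 0, 1]])

```text
time: 24.32
ee_pos: [0.5278, 0.2076, 0.0892]
tcp_rot: [-180.0, -0.0, 152.4]
wrist_force: [-0.8, 1.7, 4.9]
opening: 0.0109
```

```bash
python3 - <<'E'
from h import *
o=get_obs();print(toF(o["ee_pos"]),o["wrist_force"]@fy,o["wrist_force"],o["opening"])
t=camera("top")[:,:,::-1];cv2.imwrite("pics/t14f.png",t)
s=camera("side")[:,:,::-1];cv2.imwrite("pics/s14f.png",s)
for n,im,z in(("top",t,(172,202,28,26)),("side",s,(228,168,26,26))):
    x0,y0,w,h=z;hs=cv2.cvtColor(np.ascontiguousarray(im),cv2.COLOR_BGR2HSV)[y0:y0+h,x0:x0+w]
    m=cv2.inRange(hs,(15,25,165),(40,110,255));nn,l,st,ce=cv2.connectedComponentsWithStats(m)
    i=1+np.argmax(st[1:,4]);print(n,st[i],ce[i]+[x0,y0],toF(onz(n,*(ce[i]+[x0,y0]),.112)))
cv2.imwrite("pics/t14.png",cv2.resize(t[185:240,155:225],None,fx=10,fy=10,interpolation=cv2.INTER_CUBIC))
cv2.imwrite("pics/s14.png",cv2.resize(s[160:220,215:285],None,fx=9,fy=9,interpolation=cv2.INTER_CUBIC))
E
```

```text
[ 0.0146 -0.0221  0.0892] -1.1124371545658018 [-0.8045  1.6763  4.8561] 0.010923450957703558
top [  5   4  16  16 174] [184.8333 213.6782] [0.0137 0.0719 0.112 ]
side [ 7  9 11  5 36] [239.8611 178.7222] [0.0162 0.0728 0.112 ]
```

View pics/t14.png

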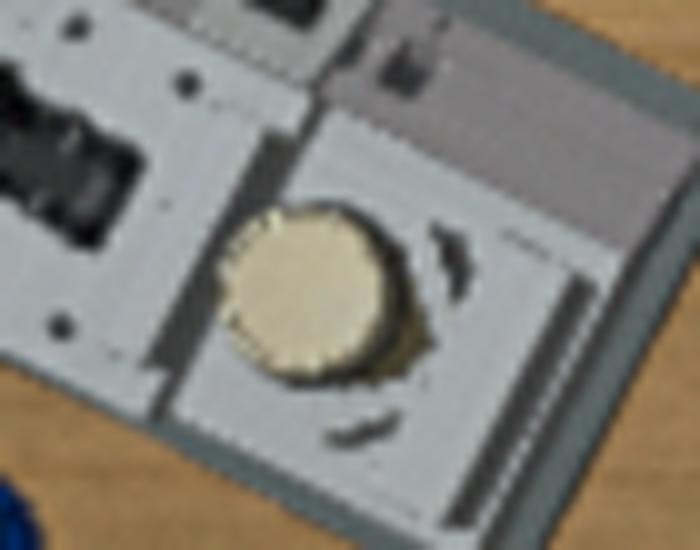

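View pics/s14.png

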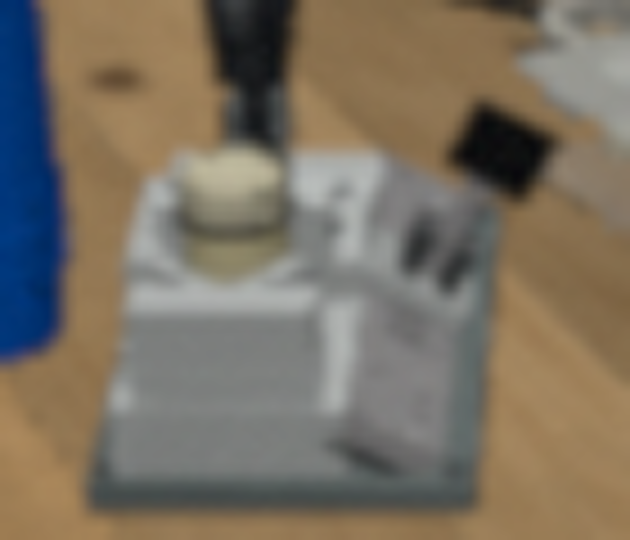

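>>> apply_moves(rows=[[-2.8, -5.3, 0, 0, 0, 0, 1], [-2.8, -5.3, 0, 0, 0, 0, 1], [-1.4, -2.7, 0, 0, 0, 0, 1], [-0.5, -0.9, 0, 0, 0, 0, 1], [0, 0, 0, 0, 0, 0, 1]])

```text
time: 25.05
ee_pos: [0.5214, 0.1954, 0.0894]
tcp_rot: [179.7, -0.0, 152.4]
wrist_force: [6.3, 16.7, -1.0]
opening: 0.0106
```

```bash
python3 - <<'E'
from h import *
o=get_obs();print(toF(o["ee_pos"]),o["wrist_force"]@fy,o["wrist_force"],o["opening"])
E
```

```text
[ 0.0145 -0.0083  0.0894] -17.677441726177108 [ 6.2708 16.6698 -1.0012] 0.01061209041834869
```

>>> apply_moves(rows=[[0.8, 1.5, 0, 0, 0, 0, 1], [0, 0, 0, 0, 0, 0, 1], [0, 0, 0, 0, 0, 0, 0.75], [0, 0, 0, 0, 0, 0, 0.7], [0, 0, 0, 0, 0, 0, 0.7], [0, 0, 0, 0, 0, 0, 0.7], [0, 0, 15, 0, 0, 0, 0.65], [0, 0, 40, 0, 0, 0, 0.65], [0, 0, 50, 0, 0, 0, 0.65]])

```text
time: 26.18
ee_pos: [0.5204, 0.1942, 0.1952]
tcp_rot: [-179.9, -0.1, 152.3]
wrist_force: [0.8, -0.4, 0.2]
opening: 0.0299
```

```bash
cat >> h.py <<'E'
R90=Ro.from_rotvec(ax*np.pi/2).as_matrix()@Rpin
G2=G+fy*.053
E
python3 - <<'E'
from h import *
delta(R90,G2+ax*(.012+.05))
delta(R90,G2+ax*(.014))
E
```

```text
shift mm [ 95.5 -89.2 -54.3] rotvec [13.96 26.48  0.02] |r| 29.9 rows/10.7: 2.7974204336575994
q [20.5  5.1  4.3 89.3 -0.  48.1] F [ 0.8 -0.4  0.2] open 0.0299 t 26.175
shift mm [ 74.2 -78.1 -95.9] rotvec [13.96 26.48  0.02] |r| 29.9 rows/10.7: 2.7974204336575994
q [20.5  5.1  4.3 89.3 -0.  48.1] F [ 0.8 -0.4  0.2] open 0.0299 t 26.175
```

>>> apply_moves(rows=[[16, -15, 5, 2.33, 4.41, 0, 0.62], [16, -15, 5, 2.33, 4.41, 0, 0.62], [16, -15, 0, 2.33, 4.41, 0, 0.62], [16, -15, 0, 2.33, 4.41, 0, 0.62], [16, -15, 0, 2.33, 4.41, 0, 0.62], [16, -15, -20, 2.31, 4.43, 0, 0.62], [0, 0, -20, 0, 0, 0, 0.62], [0, 0, -20, 0, 0, 0, 0.62], [0, 0, 0, 0, 0, 0, 0.62]])

```text
time: 27.3
ee_pos: [0.6166, 0.1043, 0.1429]
tcp_rot: [-179.9, -30.1, 152.3]
wrist_force: [-0.1, -1.0, -0.2]
opening: 0.0326
```

```bash
python3 - <<'E'
from h import *
delta(R90,G2+ax*(.014))
s=camera("side")[:,:,::-1];cv2.imwrite("pics/s15.png",cv2.resize(s[110:220,215:305],None,fx=6,fy=5.4,interpolation=cv2.INTER_CUBIC))
E
```

```text
shift mm [-22.   11.8 -43.6] rotvec [ 0.01 -0.09  0.05] |r| 0.1 rows/10.7: 0.009370735454492459
q [  3.3  42.2  41.8 116.1  14.9  27.4] F [-0.1 -1.  -0.2] open 0.0326 t 27.3
```

View pics/s15.png

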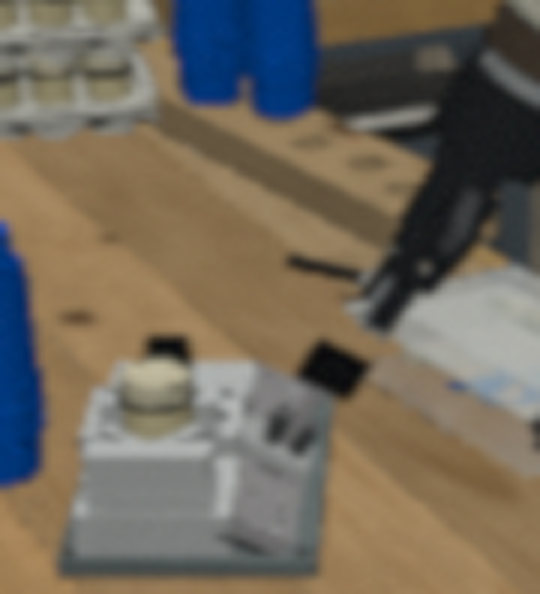

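>>> apply_moves(rows=[[-8, 4.3, -16, 0, 0, 0, 0.62], [-8, 4.2, -16, 0, 0, 0, 0.62], [-6, 3.3, -11.6, 0, 0, 0, 0.62], [0, 0, 0, 0, 0, 0, 0.62]])

```text
time: 27.85
ee_pos: [0.5947, 0.1165, 0.1015]
tcp_rot: [179.9, -29.9, 152.4]
wrist_force: [-0.1, -0.9, 0.8]
opening: 0.0323
```

```bash
python3 - <<'E'
from h import *
delta(R90,G2+ax*(.014))
s=camera("side")[:,:,::-1];cv2.imwrite("pics/s16.png",cv2.resize(s[110:220,215:305],None,fx=6,fy=5.4,interpolation=cv2.INTER_CUBIC))
E
```

```text
shift mm [-0.  -0.4 -2.1] rotvec [-0.01  0.09  0.01] |r| 0.1 rows/10.7: 0.008095706263089085
q [  4.4  38.1  31.1 109.   15.4  28.4] F [-0.1 -0.9  0.8] open 0.0323 t 27.85
```

View pics/s16.png

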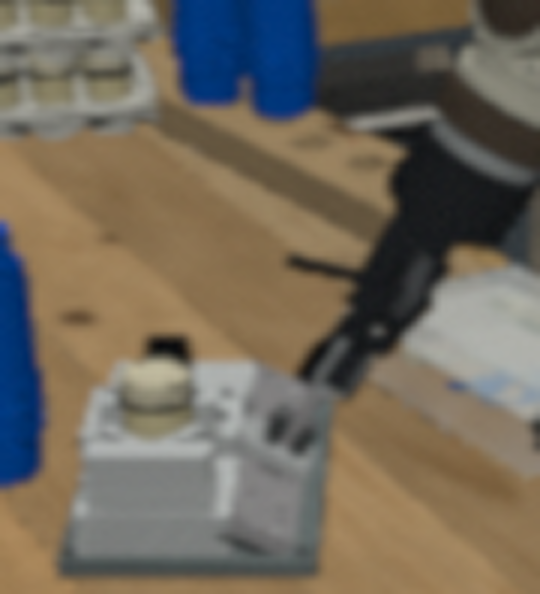

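>>> apply_moves(rows=[[0, 0, 0, 0, 0, 0, 0.8], [0, 0, 0, 0, 0, 0, 1], [0, 0, 0, 0, 0, 0, 1], [0, 0, 0, 0, 0, 0, 1], [0, 0, 0, 0, 0, 0, 1]], grip_force=60)

```text
time: 28.52
ee_pos: [0.5955, 0.116, 0.1013]
tcp_rot: [179.9, -29.9, 152.4]
wrist_force: [2.0, -2.7, 5.4]
opening: 0.0108
```

```bash
cat > st.py <<'E'
from h import *
o=get_obs();print(toF(o["ee_pos"]),"along ax",ax@(o["ee_pos"]-G),"F: fy",o["wrist_force"]@fy,"ax",ax@o["wrist_force"],"perp",o["wrist_force"]@(np.sqrt(.75)*fx+.5*fz),"tq ax",o["torque"]@ax,o["opening"],o["time"],o["q"][5])
E
python3 st.py
```

```text
[-0.0879  0.0277  0.1013] along ax 0.01613510722127062 F: fy 1.4445726998332247 ax 6.2001341982190254 perp 0.0888471530177597 tq ax 0.027699680906734993 0.010815947955765246 28.525 28.40405023130361
```

>>> apply_moves(rows=[[1.0, -0.5, 2, 0, 0, 0, 1], [1.2, -0.6, 2.3, 0, 0, 0, 1], [0, 0, 0, 0, 0, 0, 1]])

```text
time: 28.9
ee_pos: [0.5966, 0.1154, 0.1032]
tcp_rot: [-180.0, -30.1, 152.3]
wrist_force: [-5.3, 4.8, -8.9]
opening: 0.0111
```

```bash
python3 st.py
```

```text
[-0.0891  0.0277  0.1032] along ax 0.018383555051589263 F: fy -1.8522886533083378 ax -11.162947112477623 perp 1.5187899272577026 tq ax -0.012250205000108838 0.011142987279475998 28.9 28.306440176584342
```

>>> apply_moves(rows=[[0.7, -0.3, 1.3, 0, 0, 0, 1], [0, 0, 0, 0, 0, 0, 1]])

```text
time: 29.15
ee_pos: [0.5972, 0.1152, 0.1044]
tcp_rot: [-179.9, -30.1, 152.3]
wrist_force: [-3.7, 2.5, -10.3]
opening: 0.0107
```

```bash
python3 st.py
```

```text
[-0.0898  0.0276  0.1044] along ax 0.019675680634969266 F: fy -0.4781403207169903 ax -11.17563822092186 perp -1.3247666588111402 tq ax 0.027040407492194107 0.010745143016215207 29.15 28.28369594889049
```

>>> apply_moves(rows=[[0.4, -0.2, 0.8, 0, 0, 0, 1], [0, 0, 0, -4.43, 2.32, -8.66, 1], [0, 0, 0, -4.43, 2.32, -8.66, 1], [0, 0, 0, -4.43, 2.32, -8.66, 1]])

```text
time: 29.65
ee_pos: [0.5972, 0.1146, 0.105]
tcp_rot: [-163.5, -25.6, 118.3]
wrist_force: [-6.5, 1.4, -9.0]
opening: 0.0105
```

```bash
python3 st.py
```

```text
[-0.0901  0.0281  0.105 ] along ax 0.02040835490652564 F: fy 1.7830214211479747 ax -11.057837891436382 perp 1.0619874101510485 tq ax 0.025747241179416448 0.01048022173108404 29.65 58.60211365197121
```

Turning freely; continue.

>>> apply_moves(rows=[[0, 0, 0, -4.43, 2.32, -8.66, 1], [0, 0, 0, -4.43, 2.32, -8.66, 1], [0, 0, 0, -4.43, 2.32, -8.66, 1], [0, 0, 0, -4.43, 2.32, -8.66, 1], [0, 0, 0, -4.43, 2.32, -8.66, 1], [0, 0, 0, -4.43, 2.32, -8.66, 1], [0, 0, 0, 0, 0, 0, 1]])

```text
time: 30.52
ee_pos: [0.5965, 0.1147, 0.1053]
tcp_rot: [-149.8, 0.3, 62.3]
wrist_force: [-10.2, 2.2, -6.8]
opening: 0.0105
```

```bash
python3 st.py; python3 -c "
from h import *
delta(Rpin,G2+ax*.004)"
```

```text
[-0.0894  0.0283  0.1053] along ax 0.020347452605914095 F: fy 2.74291804978699 ax -10.947002287105535 perp 5.305656750175984 tq ax 0.0014120537348211169 0.0105054821917537 30.525 118.41958180625103
shift mm [ -6.4   3.7 -14.6] rotvec [ 0.14 -0.35  0.1 ] |r| 0.4 rows/10.7: 0.0367081582216545
q [  4.2  38.8  32.5 110.1  15.2 118.4] F [-10.2   2.2  -6.8] open 0.0105 t 30.525
```

>>> apply_moves(rows=[[-1.7, 0.9, -1.2, 0, 0, 0, 1], [-0.9, 0.5, -1.7, 0, 0, 0, 1], [-0.9, 0.5, -1.7, 0, 0, 0, 1], [-0.9, 0.5, -1.7, 0, 0, 0, 1], [0, 0, 0, 0, 0, 0, 1]])

```text
time: 31.15
ee_pos: [0.5928, 0.1167, 0.0989]
tcp_rot: [-149.9, 0.2, 62.4]
wrist_force: [-5.8, -0.8, -7.0]
opening: 0.0106
```

```bash
python3 st.py
```

```text
[-0.0852  0.0283  0.0989] along ax 0.012720067846479392 F: fy 3.3546891929400804 ax -8.43357297967677 perp 0.6320675969302987 tq ax -7.28830945475722e-06 0.01058705765035811 31.15 118.48029372055845
```

>>> apply_moves(rows=[[-0.9, 0.5, -1.7, 0, 0, 0, 1], [-0.9, 0.5, -1.7, 0, 0, 0, 1], [-0.9, 0.5, -1.7, 0, 0, 0, 1], [0, 0, 0, 0, 0, 0, 1]])

```text
time: 31.65
ee_pos: [0.5903, 0.1175, 0.0944]
tcp_rot: [-150.0, 0.2, 62.4]
wrist_force: [-6.4, -5.0, -7.4]
opening: 0.0106
```

```bash
python3 st.py
```

```text
[-0.0826  0.0287  0.0944] along ax 0.007493850391882523 F: fy 7.345430838234133 ax -8.068468206801754 perp -0.8155958817607667 tq ax 0.014150111360549892 0.010566515348436546 31.65 118.60882867484483
```

>>> apply_moves(rows=[[-1.0, 0.1, -1.7, 0, 0, 0, 1], [-0.9, 0.2, -1.5, 0, 0, 0, 1], [0, 0, 0, 0, 0, 0, 1]])

```text
time: 32.02
ee_pos: [0.5888, 0.1179, 0.092]
tcp_rot: [-150.0, 0.1, 62.4]
wrist_force: [-3.7, -4.8, -2.2]
opening: 0.0107
```

```bash
python3 st.py
```

```text
[-0.0811  0.0291  0.092 ] along ax 0.0046062470764623486 F: fy 6.019913138207509 ax -2.4575482921017735 perp -0.17928368305590636 tq ax 0.029169046928145804 0.010720705467804145 32.025 118.64304991413202
```

>>> apply_moves(rows=[[-1.0, -0.8, -0.9, 0, 0, 0, 1], [0, 0, 0, 0, 0, 0, 1], [0, 0, 0, 0, 0, 0, 0.8], [0, 0, 0, 0, 0, 0, 0.62], [0, 0, 0, 0, 0, 0, 0.62], [0, 0, 0, 0, 0, 0, 0.62]])

```text
time: 32.78
ee_pos: [0.5882, 0.1181, 0.0909]
tcp_rot: [-150.0, 0.0, 62.4]
wrist_force: [-0.1, -0.0, 0.3]
opening: 0.0327
```

```bash
python3 st.py
```

```text
[-0.0804  0.0292  0.0909] along ax 0.003375422711732051 F: fy 0.09008815936812295 ax 0.2617614709011027 perp 0.23227300186773367 tq ax 0.016879843078012033 0.03274090097982947 32.775 118.58886927715395
```

Back out along the axis and look.

>>> apply_moves(rows=[[8, -4.2, 16, 0, 0, 0, 0.62], [12, -6.3, 24, 0, 0, 0, 0.62], [12, -6.3, 24, 0, 0, 0, 0.62], [-20, -20, 40, 0, 0, 0, 0.62], [-30, -40, 30, -1, -4, 0, 0.4], [-40, -50, 0, -1, -4, 0, 0.2], [-40, -50, 0, 0, 0, 0, 0.2], [-40, -50, 0, 0, 0, 0, 0.2], [-40, -50, 0, 0, 0, 0, 0.2], [0, 0, 0, 0, 0, 0, 0.2]])

```text
time: 34.02
ee_pos: [0.412, -0.1564, 0.2257]
tcp_rot: [-158.1, -1.9, 62.2]
wrist_force: [0.9, 0.4, -0.1]
opening: 0.0682
```

```bash
python3 - <<'E'
from h import *
s=camera("side")[:,:,::-1];t=camera("top")[:,:,::-1]
cv2.imwrite("pics/s20f.png",s);cv2.imwrite("pics/t20f.png",t)
cv2.imwrite("pics/s20.png",cv2.resize(s[155:220,210:290],None,fx=8,fy=8,interpolation=cv2.INTER_CUBIC))
cv2.imwrite("pics/t20.png",cv2.resize(t[150:240,115:235],None,fx=6,fy=6,interpolation=cv2.INTER_CUBIC))
E
```

```text
(no output)
```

View pics/s20.png

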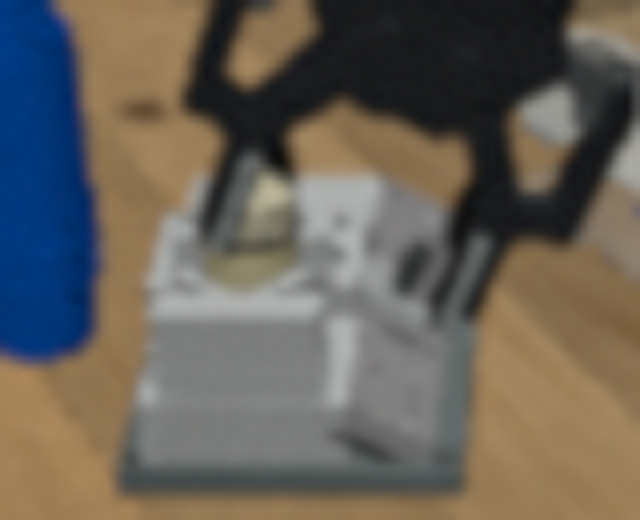

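View pics/t20.png

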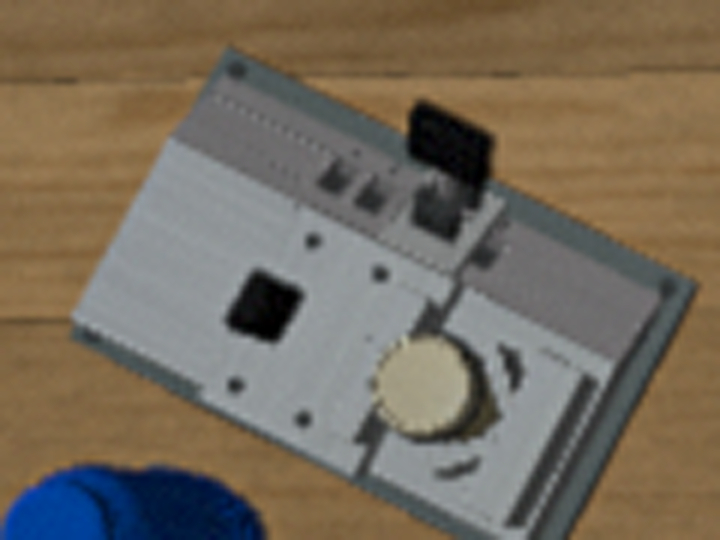

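View pics/t20f.png

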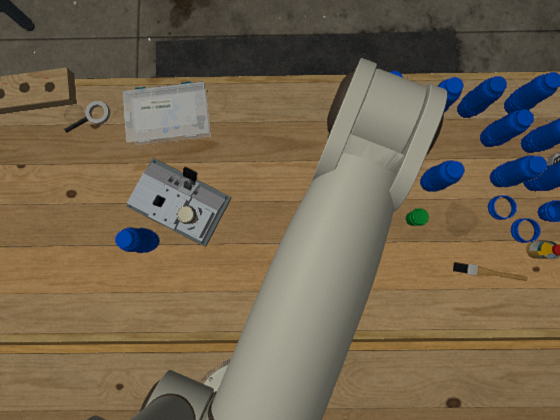

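>>> apply_moves(rows=[[-30, 0, 40, 0, 0, 0, 0.2], [-40, 20, 40, 0, 0, 0, 0.2], [-40, 40, 20, 0, 0, 0, 0.2], [-20, 50, 20, 0, 0, 0, 0.2], [0, 60, 20, 0, 0, 0, 0.2], [0, 60, 0, 0, 0, 0, 0.2], [0, 60, 0, 0, 0, 0, 0.2], [0, 0, 0, 0, 0, 0, 0.2]])

```text
time: 35.12
ee_pos: [0.2831, 0.1393, 0.3648]
tcp_rot: [-158.0, -1.9, 63.0]
wrist_force: [-0.1, -0.6, 0.7]
opening: 0.0682
```

```bash
python3 - <<'E'
from h import *
from scipy.optimize import least_squares
s=camera("side")[:,:,::-1];t=camera("top")[:,:,::-1]
cv2.imwrite("pics/s21f.png",s);cv2.imwrite("pics/t21f.png",t)
cv2.imwrite("pics/s21.png",cv2.resize(s[155:220,210:290],None,fx=8,fy=8,interpolation=cv2.INTER_CUBIC))
def cen(n,f,box,thr):
    x0,y0,x1,y1=box;t=cv2.imread(f"pics/{f}.png").astype(float)[y0:y1,x0:x1].max(2)
    m=(t<thr).astype(np.uint8);nn,l,st,ce=cv2.connectedComponentsWithStats(m);i=1+np.argmax(st[1:,4]);return ce[i]+[x0,y0]
def fit(a,b):
    f=lambda s:np.r_[proj("top",F(-.047,s[0],.03)+ax*s[1])-a,proj("side",F(-.047,s[0],.03)+ax*s[1])-b]
    s=least_squares(f,[0,.07]);print(a,b,s.x,s.fun)
for thr in(40,55):
    fit(cen("top","top0",(155,150,182,180),thr),cen("side","side0",(255,165,280,185),thr))
    fit(cen("top","t20f",(178,155,205,182),thr),cen("side","s21f",(255,168,285,190),thr))
print(get_obs()["ee_pos"],get_obs()["time"])
E
```

```text
[170.9333 164.9704] [268.9444 174.3333] [-0.0249  0.0582] [-0.0302 -0.2286  0.326   0.4602]
[189.4609 174.125 ] [268.4 180.9] [0.0271 0.0587] [-0.0344 -0.1267  0.2659  0.2998]
[170.9216 165.0719] [269.08 174.08] [-0.0248  0.0586] [ 0.0068 -0.4217  0.2464  0.6301]
[189.6058 174.2482] [268.375  181.0312] [0.0275 0.0584] [-0.0331 -0.1148  0.2511  0.2778]
[0.2837 0.1363 0.3648] 35.225
```

View pics/s21.png

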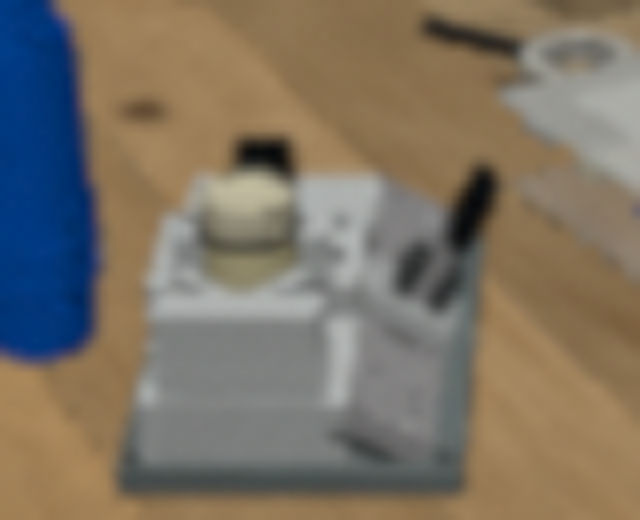

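View pics/s21f.png

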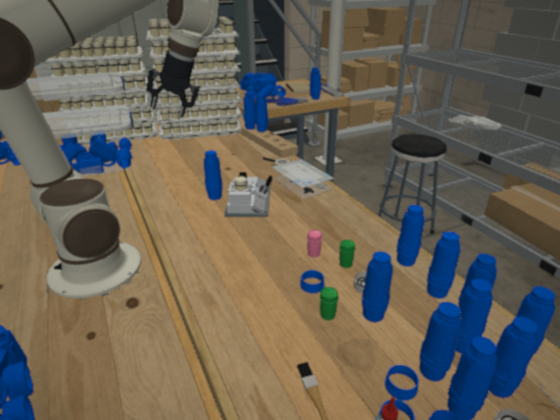

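```bash
python3 -c "
from workcell import job_done
print(job_done())"
```

```text
the job is handed in; nothing more can be done
None
```

The job is handed in at 35 s of the 72 s allowed, and my last checks showed the cartridge clamped and the carriage locked. I pulled the pin out and turned it into its rest notch, stood the cartridge in the V and slid the carriage up to it. Then I turned the pin back, let it spring into the slot at 0.054, and let go of everything.

**Last checks:**
- **Pin:** in the final pictures it is back at its starting depth to within 0.5 mm, with the bar along the slide.
- **Cartridge:** it stands upright in the V against the carriage jaw. The carriage stopped at the same place on two pushes, one of them up to about 38 N.
- **Surroundings:** the bottles, tin and blue ring look unmoved in the final pictures; I did not measure them. The arm is well clear of everything.

**What disagreed:** the cameras put the carriage travel at 52–53 mm, not 54, and the cartridge about 3 mm short of the nominal seat. I took this as measuring bias, because the slots are 18 mm apart and the pin went fully home.

I also gripped the tab a second time and backed the carriage off about 14 mm to check the cartridge, then pushed it up again before locking it.

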